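# Fit a fresh D cell in the kiln temperature logger

## Task

Fit the fresh green D cell into the empty cell holder of the opened kiln temperature logger: slip its flat end in at a slant under the hood, push the spring contact back with it, then tip the button end down behind the plus wall until the cell lies level and fully home, and let go. Work by feel and gently: do not drive the spring solid, do not force the cell or lean on the logger, and leave the spent cell and the other things on the bench where they are.

Things in the scene. Friction and masses are not known exactly. Their poses are not given: they have to be found in the camera images.
- cell: fresh D cell to fit: lying cylinder, green wrap, copper band near its button end; can 33 mm across, 59.5 long, plus a brass button 9.5 across standing 2 out of one end; about 130 g. Origin on the axis, halfway along the can; own x points along the axis to the button (it may be rolled about x). Starts in one of the rack's two places, axis 20.5 above the bench, button towards the rack's +x
- cell_button (a point): centre of the outer face of the green cell's button, 31.75 mm from the cell's origin along its +x
- rack: blue plastic rack fixed to the bench, 84 x 180 mm, x along the cells, origin under its centre; two places 96 mm apart along y, each with low rails (tops 9 above the bench, 29 over their outsides) and end stops 12 high at x -36 and 36
- logger: opened kiln temperature logger, fixed to the bench: grey tray 210 (x) x 150 (y) mm, walls 22 high, green board, black one-cell holder in the middle. Origin under its centre, z up, x from spring end to plus end, away from the robot. The holder's screws sit in slots: all of it stands up to 7 mm off its drawn place, along x, either way: see or feel where. Nothing within 60 mm beside it above z 10
- bay_seat (a point): drawn place of the seated cell's origin: logger frame (-6.25, 0, 30.5) mm, on the logger, so the real one is off along x as the holder is. Trough floor at z 14 (this does not vary), side rails 5 high over it, 29 over their outsides. Seated, the cell lies on the floor, button on the plus contact, flat end 6 mm inside the hood, spring pressed 6 mm
- spring_face (a point): drawn place of the free face of the round steel spring contact (16 mm across) in the hooded pocket: logger frame (-30, 0, 30.5) mm, off as the holder is. It slides to -x only. 1.5 N starts it, 0.9 N more per mm; solid at 11.5 mm (11.9 N), then force rises steeply. Swinging the slanted cell in past the plus wall's top takes about 9.7 mm (10.2 N), less as it comes level
- hood_edge (a point): drawn place of the middle of the hood's free lower edge: logger frame (-30, 0, 55) mm, 41 above the trough floor, off as the holder is. The hood runs from here to x -52 over the spring pocket, 3 thick; pocket 37 wide inside. A level cell cannot get in: it must slant 22 to 25 degrees, button end up; its underside clears the plus wall only when the flat end is in the pocket
- plus_top (a point): drawn place of the middle of the top inner edge of the plus wall (black, brass contact inside, red mark on top): logger frame (25.5, 0, 34) mm, 20 above the trough floor, off as the holder is; wall 5 thick, 41 wide. Beyond it green terminals reach z 20 at x 70 to 84
- spent_cell: bystander: the spent D cell, grey wrap, same size, in the other place of the rack; stays there
- cover: bystander: the logger's grey cover lying on the bench, 210 x 150 x 18 mm, origin at the centre of its underside
- jar: bystander: white flux jar, 64 mm in diameter, 75 mm high, origin under its centre
- foil_roll: bystander: roll of copper foil lying flat, 72 mm in diameter, 8 mm high
- pliers: bystander: breaking pliers with blue handles, about 150 mm long, lying flat
- screwdriver: bystander: screwdriver lying on the bench
- ruler: bystander: wooden ruler 300 x 30 x 5 mm
- foil_knife: bystander: knife with a red handle, about 150 mm long, lying flat
Things that resemble listed ones, but are neither listed nor needed, are in the scene too. Leave any purple look-alike of the rack alone. Of the things that look like the cell, the larger one is meant.

How it is judged (in metres and radians):
On the way, in this order (a step that is already met when the one before it is completed fails the run):
1. the cell's flat end presses the spring contact with at least 7.5 N while its button end is still up (cell slanted at least 9 degrees) (contact force between cell and spring_contact_c0 above 7.5 N and angle between cell's own x axis and vertical below 1.414 rad), for 0.1 s.
2. the button end is down behind the plus wall, the cell level in its trough between spring and plus contact (contact force between cell and spring_contact_c0 above 5 N and z of each of cell, cell_button in the frame of logger below 0.0335 m and angle between the x axis of cell and the x axis of logger, either way round below 0.06 rad), for 0.2 s.
At the end, for the whole second after the job is handed in: The green cell is at rest in the holder's trough, within 2 mm of lying on its floor and of its middle line and level within 0.05 rad, button end at the plus wall and held against it (over 3 N) by the spring (5 to 9 N); the spent cell is still in its rack place (contact force between cell and spring_contact_c0 between 5 and 9 N and contact force between cell and cell_holder_c0 above 3 N and z of cell in the frame of logger between 0.0285 and 0.0325 m and y of cell in the frame of logger between -0.002 and 0.002 m and x of cell_button in the frame of logger between 0.016 and 0.035 m and angle between the x axis of cell and the x axis of logger, either way round below 0.05 rad and linear speed of cell below 0.01 m/s and horizontal distance between spent_cell and rack below 0.056 m); the robot touches nothing.
It fails at once if the spring contact is pressed with more than 16 N (driven solid) (contact force between cell and spring_contact_c0 above 16 N).
It fails at once if the cell is forced: contact forces between cell and logger add up to more than 40 N (contact force between cell and logger above 40 N).
It fails at once if the gripper or arm leans on the logger or its cell holder with more than 12 N (contact force between any of the fingers, the arm and logger above 12 N).
It fails at once if a bystander is moved more than 15 mm (distance of any of spent_cell, cover, jar, foil_roll, pliers, screwdriver, ruler, foil_knife from where it was at the start of the episode above 0.015 m).
It also fails if it takes over 72 s, if anything falls off the work surface, if the arm or the gripper's body presses on something with over 40 N, if the wrist force passes 120 N, or if a joint passes its speed limit or range.

## Robot

A 7-joint arm with a two-finger parallel gripper is mounted at the origin on the work surface. World frame = base frame: x ahead of the robot, y to its left, z up, the work surface at z = 0. Lengths are in m, angles in degrees, forces in N, time in s.
With the tool pointing down it reaches from about 0.4 to 0.9 m from the base axis. Payload 5.5 kg.
Tool frame: the origin (TCP) lies at the very end of the fingers, on their centre line; the grasp point (between the pads) lies 19 mm behind it; z points along the fingers, y is the direction in which the jaws open and shut (so a half turn about z gives the same grasp; the last joint's range is limited). The gripper opens to 92 mm and grips with 3 to 60 N. Pads are 19 mm wide; open, the fingers measure 130 mm over their backs; the gripper's body (75 mm by 190 mm) begins 47 mm behind the grasp point.
Start: joints at [-49.607, 28.699, -24.465, 88.831, 12.651, 65.22, -12.049], TCP at [0.278, 0.588, 0.193] pointing down, gripper open.
Joint ranges: [-164.97, 164.97], [-17.58, 116.51], [-87.97, 89.64], [11.32, 138.91], [-80.73, 260.73], [10.89, 115.49], [-147.41, 147.41]. Speed limits (degrees/s): [147.25, 147.25, 180, 180, 180, 180, 180].

## Interface

Orientations are given as a 3x3 rotation matrix whose columns are the frame's x, y, z axes.
In Python, from plant import bot, get_image, camera_info gives the robot as it stands.
- The arm moves only by the tool step_arm, never from a script. Its argument "motion" is a list of rows, each a list of 7 numbers: the opening, from 0 (shut) to 1 (fully open), then the shift along the world's x, y, z in mm, then the turn, a rotation vector about the world's x, y, z in degrees. A call has 1 to 10 rows; each row shifts and turns the pose as measured when the row begins; what a row does not reach is not made up. A row lasts 1/12 s, in which the tool goes at most 41.7 mm and 7.16 degrees, less where a joint would pass 70% of its speed; a pose out of reach is approached as far as the arm can. A call is refused whole if a number of a shift passes 41.7 or a number of a turn 7.16, either way. A call with a gripper value outside its range is refused whole. The fingers move at their own pace and stop on an object; "newtons" is the grip in N (left out, the last holds). Time passes only in rows, so rows that do not move let the fingers close. It gives the time, the measured TCP pose, the force and the opening at its end, in the units of the state.
- bot.get_state(): the state, without advancing time (a new reading comes with each control period).
- get_image(name): name is "side" or "top" or "wrist"; returns the picture (384x512x3 uint8, red, green, blue); there is no depth.
- camera_info(name): a dict with "fx", "fy", "cx", "cy" (pixels), "D" ([k1, k2, p1, p2, k3] as OpenCV has them; the pictures are not rectified), "R" (3x3) and "t" (3): a world point X has camera coordinates R X + t; the wrist camera has in their place "T_tool_cam" (4x4, takes a point from camera to tool coordinates, whose origin is the TCP and whose axes are the flange's). Camera axes: x right, y down, z forward; pixel columns grow to the right and rows downward; lengths in m; the calibration is good to about 2 mm. A picture is of the moment at which its call begins: read the wrist's pose just before it. camera_info takes no time and is no camera call.
- bot.job_done(): hands the job in, once; it reports no verdict.
The state is a dict: "time_s": time; "joints": joint angles; "qd": joint speeds; "effort": joint torques, N m; "tool_pos": TCP position; "eef_rot": TCP orientation; "ft_force": force on the tool from outside, world axes, zero at the start; "moment": the same for the moment, N m; "width": opening from 0.0 (shut) to 1.0 (fully open).
Only numpy, scipy, OpenCV 4.12 (cv2) and the standard library are available. Lean on these libraries where they do the work, as an engineer would, in place of code of your own. Each camera call takes 0.05 s, during which the arm holds its last target.

## Working session

There is one attempt and no reset: what is moved stays moved. The work goes in short steps, Python scripts to look and compute and a tool call to move; the robot and the scene stay as the last step left them, time stands still between calls to the robot, and variables do not carry over. Pictures are saved under pics/ and viewed, and the job is handed in when it is done.

Besides the shell and the picture viewer there is one more tool, called after ">>>" as name([rows], argument=value, ...), one row to a line, values as JSON. step_arm: Moves the arm, as the interface text tells. Its arguments: {"type":"object","properties":{"motion":{"type":"array","items":{"type":"array","items":{"type":"number"}}},"newtons":{"type":"number"}},"required":["motion"]}

```bash
mkdir -p pics; ls
python3 - <<'E'
from plant import bot,get_image,camera_info
import cv2
s=bot.get_state();print({k:s[k] for k in s})
for n in ["top","side","wrist"]:
    cv2.imwrite(f"pics/{n}0.png",get_image(n)[:,:,::-1]); print(n,camera_info(n))
E
```

```text
pics
{'time_s': 0.0, 'joints': array([-49.60423036,  28.75159228, -24.451439  ,  88.89101258,
        12.65115682,  65.2208078 , -12.04860703]), 'qd': array([-0.01870781,  0.03659694, -0.03157873, -0.17512883, -0.04945977,
       -0.06556413,  0.09494627]), 'effort': array([ 4.69665374e-04, -5.66589189e+01, -5.81583515e+00, -2.79104018e+01,
       -6.85748016e-02,  3.05454817e-02,  1.82572012e-04]), 'tool_pos': array([0.27767589, 0.58685781, 0.19160308]), 'eef_rot': array([[-9.03982973e-01,  4.27567605e-01, -8.53042151e-04],
       [ 4.27568454e-01,  9.03981331e-01, -1.72313031e-03],
       [ 3.43794787e-05, -1.92241438e-03, -9.99998152e-01]]), 'ft_force': array([ 0.38976268, -0.06785873, -0.5719773 ]), 'moment': array([ 0.01226597,  0.0086119 , -0.05388915]), 'width': 0.9999898575731877}
top {'fx': 482.4028646428917, 'fy': 482.4028646428917, 'cx': 249.65324312261623, 'cy': 189.8928039404405, 'D': array([0.04568597, 0.        , 0.        , 0.        , 0.        ]), 'R': array([[-0.00534212, -0.99987932,  0.01458794],
       [-0.99420411,  0.00374423, -0.10744379],
       [ 0.1073762 
[... 319 characters left out ...]
6],
       [-0.39454533, -0.56201777, -0.72695943],
       [ 0.41916337,  0.59394748, -0.6866793 ]]), 't': array([-0.41937268,  0.28910842,  0.98876148])}
wrist {'fx': 273.18548901064804, 'fy': 273.18548901064804, 'cx': 260.24668436786084, 'cy': 185.64260849688316, 'D': array([-0.05514628,  0.        ,  0.        ,  0.        ,  0.        ]), 'T_tool_cam': array([[-2.44415871e-04, -9.61011465e-01, -2.76508418e-01,
         7.55824948e-02],
       [ 9.99999178e-01,  1.13257082e-04, -1.27756336e-03,
         1.39694478e-04],
       [ 1.25906958e-03, -2.76508502e-01,  9.61010647e-01,
        -1.92589699e-01],
       [ 0.00000000e+00,  0.00000000e+00,  0.00000000e+00,
         1.00000000e+00]])}
```

View pics/top0.png

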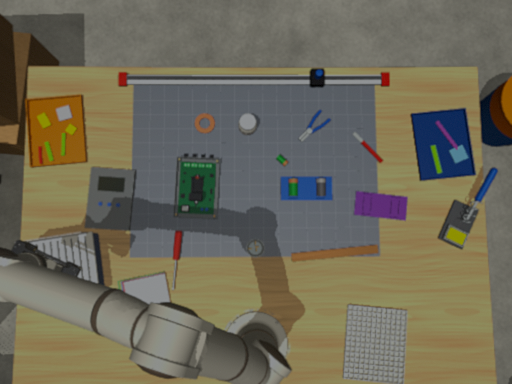

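View pics/side0.png

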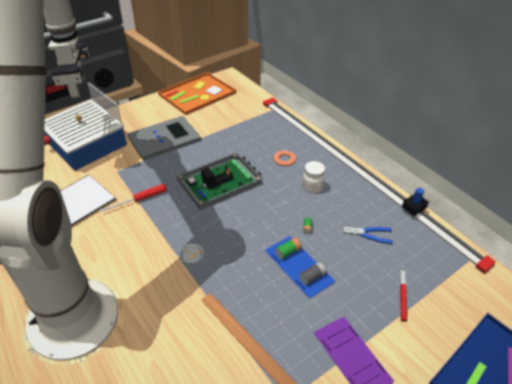

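View pics/wrist0.png

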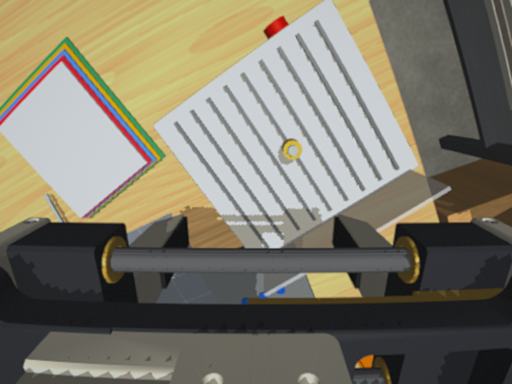

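The top view shows the logger at about (198,187) and the blue rack at (306,188). Candidates for the cell:
- The large green cylinder in the rack's left place at (293,187).
- A small green look-alike on the mat at (282,160).
- The grey spent cell at (321,187).

The larger one in the rack is meant. I'll check it in a close crop.

```bash
cat > h.py <<'E'
import numpy as np,cv2
from plant import bot,get_image,camera_info
def cam(name,s=None):
    c=camera_info(name);K=np.array([[c['fx'],0,c['cx']],[0,c['fy'],c['cy']],[0,0,1.]])
    if name=='wrist':
        T=np.eye(4);T[:3,:3]=s['eef_rot'];T[:3,3]=s['tool_pos'];W=T@np.array(c['T_tool_cam']);W=np.linalg.inv(W);R,t=W[:3,:3],W[:3,3]
    else:R,t=np.array(c['R']),np.array(c['t'])
    return K,np.array(c['D']),R,t
def ray(C,uv):
    K,D,R,t=C
    p=cv2.undistortPoints(np.array(uv,float).reshape(-1,1,2),K,D).reshape(-1,2)
    d=np.c_[p,np.ones(len(p))]@R
    return -R.T@t,d
def onz(C,uv,z):
    o,d=ray(C,uv);return o+d*((z-o[2])/d[:,2:3])
def proj(C,X):
    K,D,R,t=C;return cv2.projectPoints(np.array(X,float).reshape(-1,3),cv2.Rodrigues(R)[0],t,K,D)[0].reshape(-1,2)
E
python3 - <<'E'
import cv2,numpy as np
from h import *
a=cv2.imread('pics/top0.png')
l=cv2.resize(a[145:230,165:230],None,fx=6,fy=6,interpolation=cv2.INTER_CUBIC)
r=cv2.resize(a[145:230,265:345],None,fx=5,fy=6,interpolation=cv2.INTER_CUBIC)
cv2.imwrite('pics/c1.png',np.hstack([l,r]))
C=cam('top')
hsv=cv2.cvtColor(a,cv2.COLOR_BGR2HSV)
m=cv2.inRange(hsv,(100,150,80),(125,255,255));m[:150]=0;m[230:]=0;m[:,:265]=0;m[:,345:]=0
ys,xs=np.nonzero(m);print(cv2.minAreaRect(np.c_[xs,ys].astype(np.float32)))
b=cv2.boxPoints(cv2.minAreaRect(np.c_[xs,ys].astype(np.float32)));print(onz(C,b,0.003))
E
```

```text
((306.0, 188.0), (22.0, 50.0), 90.0)
[[ 0.5640579  -0.09256503  0.003     ]
 [ 0.56341701 -0.26780416  0.003     ]
 [ 0.48605489 -0.26599176  0.003     ]
 [ 0.48672495 -0.09161319  0.003     ]]
```

View pics/c1.png

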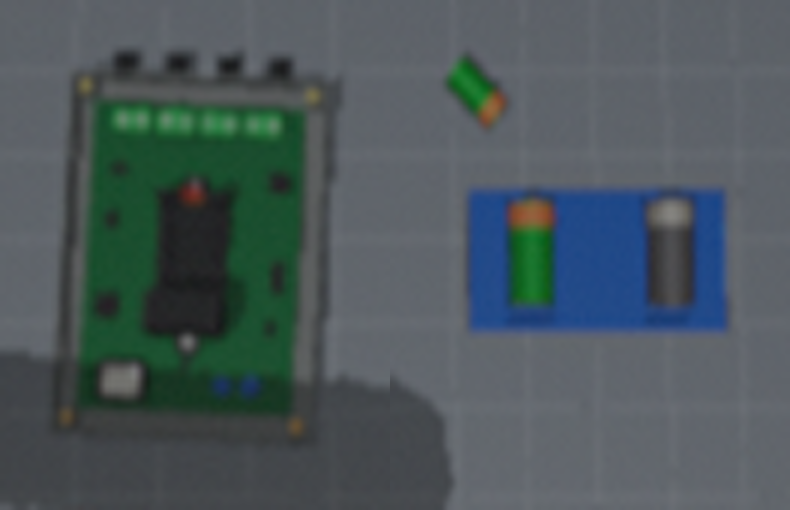

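The large green cell with its copper band towards +x is confirmed in the rack's left place, at (531,250) in the crop. The logger crop shows the red plus mark at (193,192) and the hood at (185,310).

Run:
```python
from h import *
C=cam('top')
p=np.array([(85,85),(313,97),(65,415),(295,426)])/6.+[165,145]
w=onz(C,p,0.022);print(w,w.mean(0))
d=w[0]-w[2]+w[1]-w[3];print(np.degrees(np.arctan2(d[1],d[0])),np.linalg.norm(d)/2)
q=np.array([(531,205),(531,305)])/[5,6]+[265,145]
q=np.array([[265+(531-390)/5,145+200/6],[265+(531-390)/5,145+305/6]]);print(onz(C,q,.03))
print(onz(C,np.array([[193,192]])/6.+[165,145],.034))
```

```text
[[0.62492143 0.26124234 0.022     ]
 [0.61761253 0.12987302 0.022     ]
 [0.4344715  0.27064778 0.022     ]
 [0.42753432 0.13977845 0.022     ]] [0.52613495 0.2003854  0.022     ]
-2.9051290447861695 0.19050891415342194
[[ 0.55563244 -0.13238002  0.03      ]
 [ 0.49507397 -0.13147128  0.03      ]]
[[0.56082993 0.19759848 0.034     ]]
```

>>> step_arm([
  [1,10,-39,0,0,0,5.6],
  [1,10,-39,0,0,0,5.6],
  [1,10,-39,0,0,0,5.6],
  [1,10,-39,0,0,0,5.6],
  [1,10,-39,0,0,0,0],
  [1,10,-39,0,0,0,0],
  [1,10,-39,0,0,0,0],
  [1,10,-39,-10,0,0,0],
  [1,10,-39,-20,0,0,0],
  [1,10,-39,-20,0,0,0],
])

```text
time_s: 0.98
tool_pos: [0.3694, 0.2009, 0.1442]
eef_rot: [[-1.0, 0.015, -0.001], [0.015, 1.0, 0.004], [0.001, 0.004, -1.0]]
ft_force: [0.8, 0.3, -1.2]
width: 0.997
```

Run:
```python
from h import *
s=bot.get_state();print(s['time_s'],s['tool_pos'],s['eef_rot'],s['qd'].round(1))
cv2.imwrite("pics/w1.png",cv2.resize(get_image('wrist')[:,:,::-1],None,fx=1.5,fy=1.5))
```

```text
0.9833 [0.36943776 0.20085787 0.14419376] [[-0.99988311  0.01522451 -0.00140747]
 [ 0.01521943  0.99987786  0.00355586]
 [ 0.00146144  0.00353402 -0.99999269]] [ 37.1   2.8  22.8  28.8   0.5 -34.7  57.1]
```

View pics/w1.png

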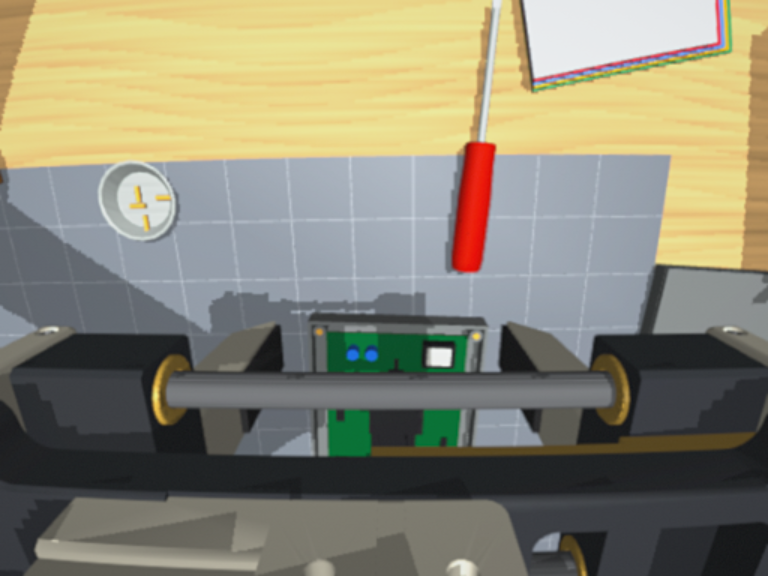

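Wrist image up is towards the robot, so I need to move on in +x to see the holder.

>>> step_arm([
  [1,40,0,0,0,0,-1],
  [1,40,0,0,0,0,0],
  [1,40,0,0,0,0,0],
  [1,40,0,0,0,0,0],
  [1,40,0,0,0,0,0],
  [1,40,0,0,0,0,0],
  [1,10,0,0,0,0,0],
  [1,0,0,0,0,0,0],
  [1,0,0,0,0,0,0],
])

```text
time_s: 1.78
tool_pos: [0.6235, 0.1798, 0.1333]
eef_rot: [[-0.998, 0.051, -0.019], [0.052, 0.999, -0.014], [0.018, -0.015, -1.0]]
ft_force: [-0.4, 0.0, 0.1]
width: 1.005
```

Run:
```python
from h import *
s=bot.get_state();print(s['time_s'],s['tool_pos'],s['eef_rot'],s['qd'].round(1),s['joints'])
a=get_image('wrist')[:,:,::-1]
cv2.imwrite("pics/w2r.png",a);np.savez('w2.npz',tool_pos=s['tool_pos'],eef_rot=s['eef_rot'])
cv2.imwrite("pics/w2.png",cv2.resize(a[0:260,150:400],None,fx=3,fy=2.3,interpolation=cv2.INTER_CUBIC))
```

```text
1.7833 [0.62346516 0.17976899 0.1333253 ] [[-0.99849574  0.05137138 -0.01916341]
 [ 0.05165215  0.99856052 -0.01445517]
 [ 0.01839325 -0.01542326 -0.99971186]] [-0.2  1.5 -0.  -0.7 -0.2  0.3 -0.1] [ -7.46000583  31.67944833 -15.83215693  90.90614257   9.9485509
  60.10969328  60.82792117]
```

View pics/w2.png

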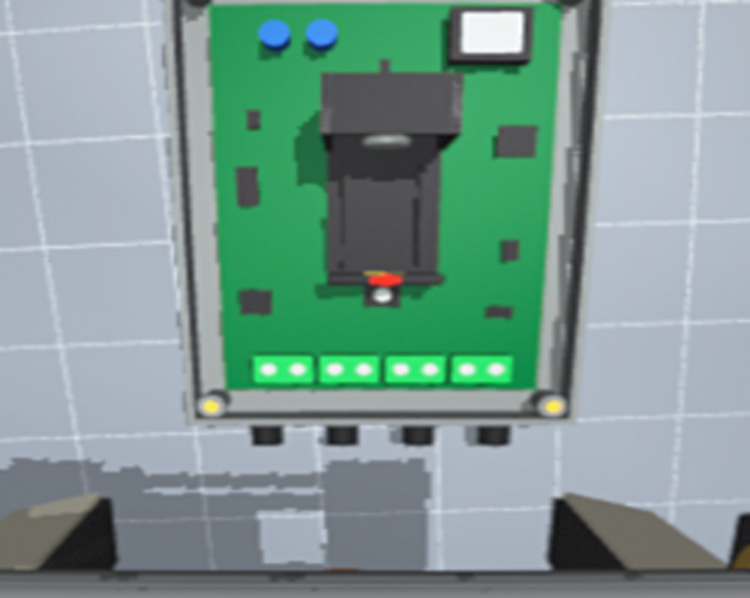

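The picture shows the holder clearly: hood free edge at crop row ~133, red plus mark at (385,281), terminals at rows 356-384 and tray screws at (211,406) and (553,406). Next I'll zoom in and measure.

Run:
```python
from h import *
a=cv2.imread('pics/w2r.png')
cv2.imwrite("pics/w2b.png",cv2.resize(a[20:190,205:335],None,fx=4.6,fy=3.5,interpolation=cv2.INTER_NEAREST)) 
s=np.load('w2.npz');C=cam('wrist',s)
hsv=cv2.cvtColor(a,cv2.COLOR_BGR2HSV)
def comp(m):
    n,l,st,c=cv2.connectedComponentsWithStats(m)
    for i in range(1,n):
        if st[i,4]>4:print(st[i],c[i].round(2))
print('red');comp(cv2.inRange(hsv,(0,150,120),(6,255,255))|cv2.inRange(hsv,(174,150,120),(180,255,255)))
print('yel');comp(cv2.inRange(hsv,(20,100,150),(35,255,255)))
print('term');comp(cv2.inRange(hsv,(50,100,190),(75,255,255)))
# intensity profile down centre column through hood
g=a.sum(2)//3
for u in (265,270,290):print(u,[(v,int(g[v,u])) for v in range(28,68)])
for u in (265,290):print(u,[(v,int(g[v,u])) for v in range(112,132)])
```

```text
red
[273 119  11   6  48] [278.02 121.52]
yel
[468 141  29   3  30] [481.63 141.7 ]
[499 142  13   3  16] [504.94 143.06]
[466 154  46   5 112] [486.69 155.52]
[466 159  46   7 195] [493.34 161.89]
[218 174   5   5  17] [220.   176.35]
[332 174   5   5  19] [334.   176.21]
[463 177  18   6  53] [469.66 180.49]
[490 184  20   3  27] [500.  184.7]
[462 187  11   3  16] [466.   188.06]
[462 191   6   2   7] [464.43 191.57]
[492 195  20   4  60] [502.83 196.1 ]
[460 201   3   2   5] [460.8 201.4]
[464 201  24   4  56] [475.66 202.27]
[490 205  22   5  72] [502.38 206.29]
[459 211  53   7 187] [482.34 214.02]
[457 218  16   5  28] [463.64 221.21]
[101 241  11  42 189] [105.34 262.62]
[410 241   5   6  14] [412.   243.43]
[412 249   7  33  94] [416.02 266.14]
[389 380   2   4   5] [389.2 381.8]
term
[235 155  19  12 170] [243.99 160.13]
[257 155  19  12 169] [265.88 160.09]
[279 155  19  11 165] [288.   159.98]
[301 155  20  11 172] [310.41 159.9 ]
265 [(28, 106), (29, 107), (30, 107), (31, 97), (32, 84), (33, 82), (34, 82), (35, 82), (36, 83), (37, 83), (38, 83), (39, 84), (40, 83), (41, 
[... 831 characters left out ...]
 (43, 86), (44, 86), (45, 87), (46, 87), (47, 86), (48, 87), (49, 87), (50, 87), (51, 85), (52, 87), (53, 87), (54, 86), (55, 88), (56, 87), (57, 78), (58, 49), (59, 45), (60, 49), (61, 50), (62, 50), (63, 49), (64, 50), (65, 50), (66, 49), (67, 49)]
265 [(112, 74), (113, 74), (114, 73), (115, 72), (116, 72), (117, 72), (118, 61), (119, 56), (120, 70), (121, 72), (122, 62), (123, 54), (124, 59), (125, 64), (126, 66), (127, 65), (128, 70), (129, 84), (130, 93), (131, 93)]
290 [(112, 74), (113, 75), (114, 73), (115, 74), (116, 75), (117, 73), (118, 63), (119, 63), (120, 75), (121, 75), (122, 69), (123, 56), (124, 57), (125, 62), (126, 64), (127, 66), (128, 72), (129, 79), (130, 88), (131, 93)]
```

View pics/w2b.png

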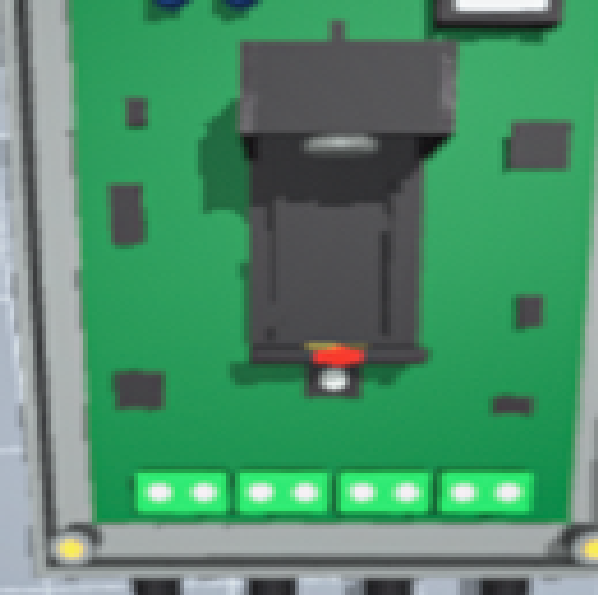

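Run:
```python
from h import *
s=np.load('w2.npz');C=cam('wrist',s)
print('campos',-C[2].T@C[3])
yaw=np.radians(-2.9)
def show(n,uv,z):
    print(n,(onz(C,uv,z)*1000).round(1).tolist())
show('term far/near mid',[[277,154.7],[277,166.3]],.020)
show('screws',[[220,176.3],[334,176.2]],.0225)
show('hood front L,mid,R',[[257,57.2],[280,57.2],[303,57.2]],.058)
show('hood back mid',[[280,31.2]],.058)
show('wall in/out',[[279,118.4],[279,123]],.034)
show('wall ends',[[259.3,121],[298,121]],.034)
show('red',[[278,121.5]],.034)
# trough rails
show('term ends',[[234.5,160],[320.8,160]],.020)
```

```text
campos [0.55180011 0.1868264  0.32723729]
term far/near mid [[598.4, 198.4, 20.0], [611.7, 197.9, 20.0]]
screws [[619.7, 132.1, 22.5], [625.8, 262.6, 22.5]]
hood front L,mid,R [[501.6, 182.1, 58.0], [502.8, 203.1, 58.0], [503.8, 224.2, 58.0]]
hood back mid [[480.7, 204.0, 58.0]]
wall in/out [[558.2, 201.4, 34.0], [562.9, 201.2, 34.0]]
wall ends [[559.8, 180.7, 34.0], [561.8, 221.2, 34.0]]
red [[561.3, 200.2, 34.0]]
term ends [[602.1, 149.9, 20.0], [606.8, 247.9, 20.0]]
```

Holder measured against the terminals:

| Feature | World x (mm) | Logger frame x (mm) |
|---|---|---|
| Hood edge | ~502.8 | ~-25.2 |
| Plus wall inner edge | 558.2 | +30.2 |

- The gap is 55.4 mm, against 55.5 drawn.
- The holder is off by about +4.7 mm, and the yaw is about -2.75°.

Next, the rack.

>>> step_arm([
  [1,0,-39,0,0,0,1.5],
  [1,0,-39,0,0,0,1.5],
  [1,0,-39,0,0,0,0],
  [1,0,-39,0,0,0,0],
  [1,0,-39,0,0,0,0],
  [1,0,-39,0,0,0,0],
  [1,0,-39,0,0,0,0],
  [1,-5,-35,0,0,0,0],
  [1,0,0,0,0,0,0],
  [1,0,0,0,0,0,0],
])

```text
time_s: 2.67
tool_pos: [0.5955, -0.1251, 0.136]
eef_rot: [[-0.999, -0.027, -0.028], [-0.026, 1.0, -0.011], [0.028, -0.01, -1.0]]
ft_force: [0.6, 1.8, 1.0]
width: 1.001
```

Run:
```python
from h import *
s=bot.get_state();print(s['time_s'],s['tool_pos'],s['eef_rot'],s['qd'].round(1))
a=get_image('wrist')[:,:,::-1]
cv2.imwrite("pics/w3r.png",a);np.savez('w3.npz',tool_pos=s['tool_pos'],eef_rot=s['eef_rot'])
cv2.imwrite("pics/w3.png",cv2.resize(a[0:240,150:400],None,fx=3,fy=2.4,interpolation=cv2.INTER_CUBIC))
```

```text
2.6667 [ 0.59550499 -0.12510414  0.13602547] [[-0.99925602 -0.02657521 -0.02794927]
 [-0.02627118  0.99959223 -0.01118949]
 [ 0.02823523 -0.01044691 -0.99954671]] [ 3.6 -1.6  2.5  1.7  1.7  0.4  1. ]
```

View pics/w3.png

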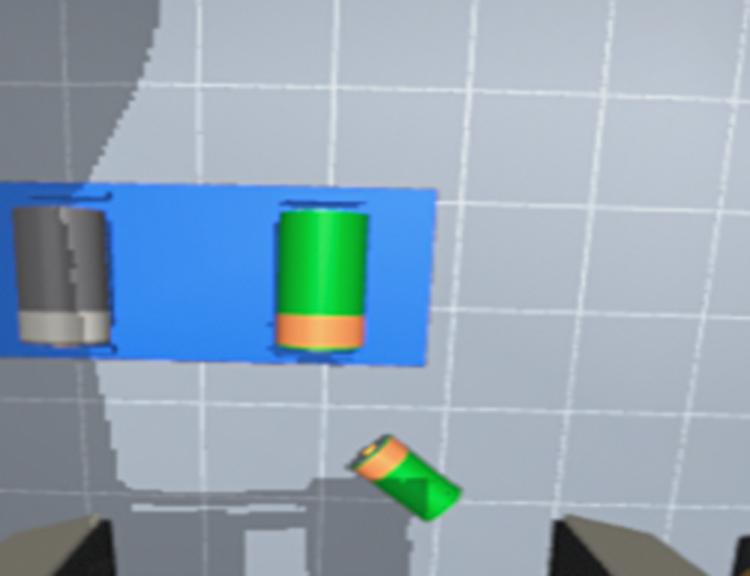

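The picture shows the large green cell at crop (322,280) with its copper band downwards (+x), the spent cell at (60,275), and the small look-alike at (405,480), which is not wanted.

Run:
```python
from h import *
s=np.load('w3.npz');C=cam('wrist',s)
a=cv2.imread('pics/w3r.png');hsv=cv2.cvtColor(a,cv2.COLOR_BGR2HSV)
m=(cv2.inRange(hsv,(50,150,60),(75,255,255))|cv2.inRange(hsv,(4,90,120),(18,255,255)))
m[:80]=0;m[155:]=0;m[:,:230]=0;m[:,285:]=0
ys,xs=np.nonzero(m);r=cv2.minAreaRect(np.c_[xs,ys].astype(np.float32));print(r)
b=cv2.boxPoints(r);print((onz(C,b,.0205)*1e3).round(1))
for v in (90,100,110,120,130,140):
    x=np.nonzero(m[v])[0];c=(x.min()+x.max())/2
    print(v,x.min(),x.max(),(onz(C,[[x.min()-.5,v],[x.max()+.5,v],[c,v]],.0205)*1e3).round(1).tolist())
for u in (248,257,266):
    y=np.nonzero(m[:,u])[0];print(u,y.min(),y.max(),(onz(C,[[u,y.min()-.5],[u,y.max()+.5]],.033)*1e3).round(1).tolist())
mb=cv2.inRange(hsv,(100,120,100),(125,255,255))
ys,xs=np.nonzero(mb);print(xs.max())
# rack right edge, front/back edges
for u in (270,285):
    y=np.nonzero(mb[:,u])[0];print('rack',u,y.min(),y.max(),(onz(C,[[u,y.min()-.5],[u,y.max()+.5]],.005)*1e3).round(1).tolist())
for v in (85,130,145):
    x=np.nonzero(mb[v])[0];print('rackedge',v,(onz(C,[[x.max()+.5,v]],.005)*1e3).round(1).tolist())
```

```text
((256.8058166503906, 115.57193756103516), (27.73447608947754, 55.340789794921875), 1.4688007831573486)
[[ 556.  -147.5   20.5]
 [ 496.3 -146.7   20.5]
 [ 496.3 -116.7   20.5]
 [ 555.9 -116.2   20.5]]
90 244 271 [[498.8, -146.8, 20.5], [498.1, -116.5, 20.5], [498.5, -131.6, 20.5]]
100 244 271 [[509.3, -146.6, 20.5], [508.5, -116.1, 20.5], [508.9, -131.4, 20.5]]
110 244 270 [[519.9, -146.5, 20.5], [519.1, -116.8, 20.5], [519.5, -131.7, 20.5]]
120 243 270 [[530.7, -147.5, 20.5], [529.9, -116.5, 20.5], [530.3, -132.0, 20.5]]
130 245 270 [[541.6, -145.1, 20.5], [540.8, -116.1, 20.5], [541.2, -130.6, 20.5]]
140 243 270 [[552.7, -147.2, 20.5], [551.9, -115.7, 20.5], [552.3, -131.4, 20.5]]
248 89 143 [[498.3, -141.2, 33.0], [555.2, -140.3, 33.0]]
257 88 143 [[497.1, -131.9, 33.0], [555.0, -130.5, 33.0]]
266 89 143 [[497.8, -122.6, 33.0], [554.7, -120.8, 33.0]]
294
rack 270 78 151 [[483.2, -118.2, 5.0], [566.8, -115.4, 5.0]]
rack 285 79 152 [[483.8, -101.3, 5.0], [567.5, -97.4, 5.0]]
rackedge 85 [[490.5, -90.2, 5.0]]
rackedge 130 [[540.8, -89.9, 5.0]]
rackedge 145 [[558.4, -90.1, 5.0]]
```

Cell centre is at about (526, -131.7) and the rack place at y ≈ -132, with yaw ≈ 0. I'll move over it in steps, grasping about 5 mm towards the button.

>>> step_arm([
  [1,-30,-4,-10,0.6,-1.6,-1.5],
  [1,-30,-3,-20,0,0,0],
  [1,-4,0,-30,0,0,0],
  [1,0,0,-10,0,0,0],
  [1,0,0,0,0,0,0],
  [1,0,0,0,0,0,0],
])

```text
time_s: 3.22
tool_pos: [0.5291, -0.122, 0.0673]
eef_rot: [[-1.0, -0.012, 0.005], [-0.012, 1.0, 0.002], [-0.005, 0.002, -1.0]]
ft_force: [0.1, 0.5, 0.6]
width: 0.996
```

```bash
cat > st.py <<'E'
from h import *
s=bot.get_state();R=s['eef_rot']
z=R[:,2];print('t',round(s['time_s'],2),'pos',(s['tool_pos']*1e3).round(1),'pitch_x',np.degrees(np.arctan2(z[0],-z[2])).round(2),'roll_y',np.degrees(np.arctan2(z[1],-z[2])).round(2),'yaw',np.degrees(np.arctan2(-R[0,1],R[1,1])).round(2),'F',s['ft_force'].round(1),'M',s['moment'].round(2),'w',round(s['width'],3),'qd',np.abs(s['qd']).max().round(1))
E
python3 st.py
```

```text
t 3.22 pos [ 529.1 -122.    67.3] pitch_x 0.28 roll_y 0.09 yaw 0.7 F [0.1 0.5 0.6] M [ 0.03  0.02 -0.01] w 0.996 qd 1.2
```

>>> step_arm([
  [1,2,-8,-15,-0.1,0.3,-0.7],
  [1,0,-2,-15,0,0,0],
  [1,0,0,-8,0,0,0],
  [1,0,0,-2,0,0,0],
  [1,0,0,0,0,0,0],
  [1,0,0,0,0,0,0],
])

```text
time_s: 3.72
tool_pos: [0.5418, -0.1263, 0.033]
eef_rot: [[-1.0, -0.01, 0.012], [-0.01, 1.0, 0.0], [-0.012, 0.0, -1.0]]
ft_force: [-0.0, -0.5, -0.3]
width: 0.999
```

```bash
python3 st.py
```

```text
t 3.72 pos [ 541.8 -126.3   33. ] pitch_x 0.68 roll_y 0.01 yaw 0.54 F [-0.  -0.5 -0.3] M [ 0.01  0.   -0.02] w 0.999 qd 0.8
```

>>> step_arm([
  [1,-5,-2.5,-4,0,0.7,-0.5],
  [1,-4,-2,-4,0,0,0],
  [1,-2,-1,-4,0,0,0],
  [1,0,0,0,0,0,0],
])

```text
time_s: 4.05
tool_pos: [0.532, -0.132, 0.0226]
eef_rot: [[-1.0, -0.001, 0.002], [-0.001, 1.0, -0.001], [-0.002, -0.001, -1.0]]
ft_force: [-0.2, -0.8, -0.8]
width: 1.0
```

```bash
python3 st.py
```

```text
t 4.05 pos [ 532.  -132.    22.6] pitch_x 0.14 roll_y -0.04 yaw 0.05 F [-0.2 -0.8 -0.8] M [0.03 0.   0.02] w 1.0 qd 0.6
```

Small steps track well. Next, down to z ≈ 6.

>>> step_arm([
  [1,0,0,-5,0,0,0],
  [1,0,0,-5,0,0,0],
  [1,0,0,-4,0,0,0],
  [1,0,0,-2,0,0,0],
  [1,0,0,0,0,0,0],
])

```text
time_s: 4.47
tool_pos: [0.5314, -0.1325, 0.0047]
eef_rot: [[-1.0, 0.0, 0.002], [0.0, 1.0, -0.001], [-0.002, -0.001, -1.0]]
ft_force: [-1.0, 0.5, -0.5]
width: 1.003
```

```bash
python3 st.py
```

```text
t 4.47 pos [ 531.4 -132.5    4.7] pitch_x 0.12 roll_y -0.04 yaw -0.01 F [-1.   0.5 -0.5] M [0.02 0.02 0.04] w 1.003 qd 0.4
```

>>> step_arm([
  [0.4,0,0,1.3,0,0,0],
  [0.4,0,0,0,0,0,0],
  [0.4,0,0,0,0,0,0],
  [0.3,0,0,0,0,0,0],
  [0.3,0,0,0,0,0,0],
  [0.3,0,0,0,0,0,0],
], newtons=15)

```text
time_s: 4.97
tool_pos: [0.5318, -0.1323, 0.0063]
eef_rot: [[-1.0, -0.0, 0.002], [-0.0, 1.0, -0.001], [-0.002, -0.001, -1.0]]
ft_force: [-0.2, 0.2, -0.6]
width: 0.612
```

```bash
python3 st.py
```

```text
t 4.97 pos [ 531.8 -132.3    6.3] pitch_x 0.14 roll_y -0.04 yaw 0.01 F [-0.2  0.2 -0.6] M [0.04 0.02 0.04] w 0.612 qd 0.2
```

>>> step_arm([
  [0.3,0,0,0,0,0,0],
  [0.3,0,0,0,0,0,0],
  [0.3,0,0,0,0,0,0],
  [0.3,0,0,0,0,0,0],
  [0.3,0,0,0,0,0,0],
], newtons=15)

```text
time_s: 5.38
tool_pos: [0.5321, -0.1323, 0.0066]
eef_rot: [[-1.0, -0.0, 0.003], [-0.0, 1.0, -0.001], [-0.003, -0.001, -1.0]]
ft_force: [-0.9, 0.5, -0.6]
width: 0.308
```

```bash
python3 st.py
```

```text
t 5.38 pos [ 532.1 -132.3    6.6] pitch_x 0.18 roll_y -0.05 yaw 0.02 F [-0.9  0.5 -0.6] M [ 0.05 -0.03  0.04] w 0.308 qd 0.1
```

Width 0.308 (28 mm) is less than the 33 mm of the cell, so I need to look.

Run:
```python
from h import *
a=get_image('side')[:,:,::-1];b=get_image('wrist')[:,:,::-1]
cv2.imwrite("pics/g1.png",np.hstack([cv2.resize(a[200:320,240:360],(450,450),interpolation=cv2.INTER_CUBIC),cv2.resize(b[130:330,160:360],(350,450))]))
```

```text
(no output)
```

View pics/g1.png

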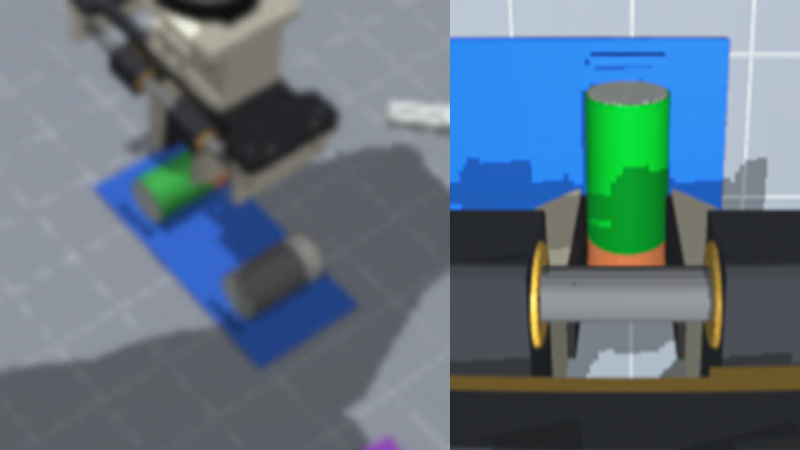

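>>> step_arm([
  [0.2,0,0,0,0,0,0],
  [0.2,0,0,0,0,0,0],
], newtons=20)

```text
time_s: 5.65
tool_pos: [0.532, -0.1324, 0.0066]
eef_rot: [[-1.0, -0.0, 0.003], [-0.0, 1.0, -0.001], [-0.003, -0.001, -1.0]]
ft_force: [-0.0, 0.1, -0.5]
width: 0.222
```

```bash
python3 st.py
```

```text
t 5.65 pos [ 532.  -132.4    6.6] pitch_x 0.17 roll_y -0.05 yaw 0.01 F [-0.   0.1 -0.5] M [ 0.04 -0.05 -0.03] w 0.222 qd 0.1
```

>>> step_arm([
  [0.0,0,0,0,0,0,0],
  [0.0,0,0,0,0,0,0],
  [0.0,0,0,0,0,0,0],
], newtons=20)

```text
time_s: 5.9
tool_pos: [0.532, -0.1324, 0.0065]
eef_rot: [[-1.0, -0.0, 0.003], [-0.0, 1.0, -0.001], [-0.003, -0.001, -1.0]]
ft_force: [0.3, 0.4, -0.0]
width: 0.038
```

```bash
python3 st.py
python3 - <<'E'
from h import *
b=get_image('wrist')[:,:,::-1]
cv2.imwrite("pics/g2.png",cv2.resize(b[130:330,160:360],(750,600)))
E
```

```text
t 5.9 pos [ 532.  -132.4    6.5] pitch_x 0.17 roll_y -0.05 yaw 0.02 F [ 0.3  0.4 -0. ] M [0.01 0.04 0.05] w 0.038 qd 0.1
```

View pics/g2.png

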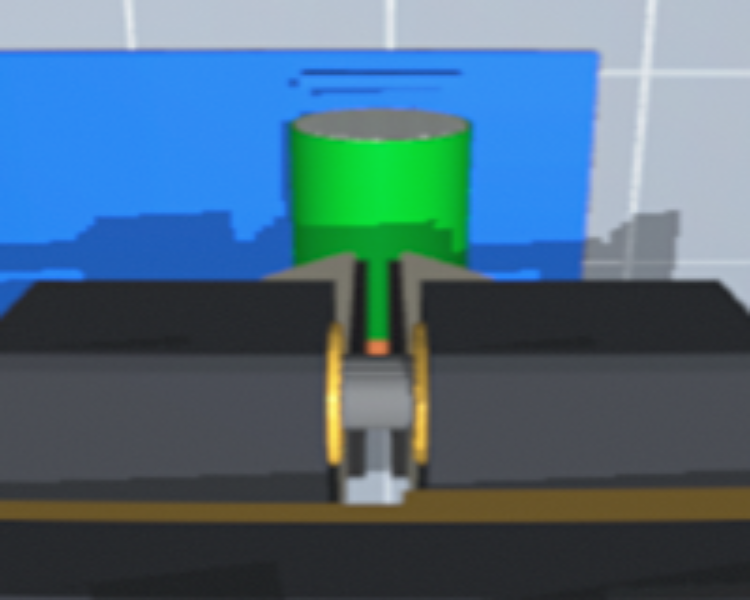

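Run:
```python
from h import *
s=bot.get_state();C=cam('wrist',s)
print('rack corner exp 483.5,-90:',(onz(C,[[319.2,146.7]],.004)*1e3).round(1))
X=[[.4835,-.09,.004],[.4965,-.148,.0205],[.4965,-.115,.0205],[.4965,-.1317,.037],[.532,-.1324,.0065]]
p=proj(C,X);print((p-[160,130])*[3.75,3])
S=cam('side');print(proj(S,[[.526,-.132,.02],s['tool_pos']]));print('top',proj(cam('top'),[[.526,-.132,.02],s['tool_pos']]))
a=get_image('side')[:,:,::-1]
cv2.imwrite("pics/g3.png",cv2.resize(a[190:310,230:370],(700,600),interpolation=cv2.INTER_CUBIC))
```

```text
rack corner exp 483.5,-90: [[483.5 -89.9   4. ]]
[[596.42404079  49.90651505]
 [286.57299858 118.25841868]
 [471.56553094 118.30814819]
 [377.99076351 136.24625378]
 [374.32799533 243.83550984]]
[[287.48392794 248.57239478]
 [289.11020661 250.95783541]]
top [[292.91629743 187.20786979]
 [292.59124693 185.93468753]]
```

View pics/g3.png

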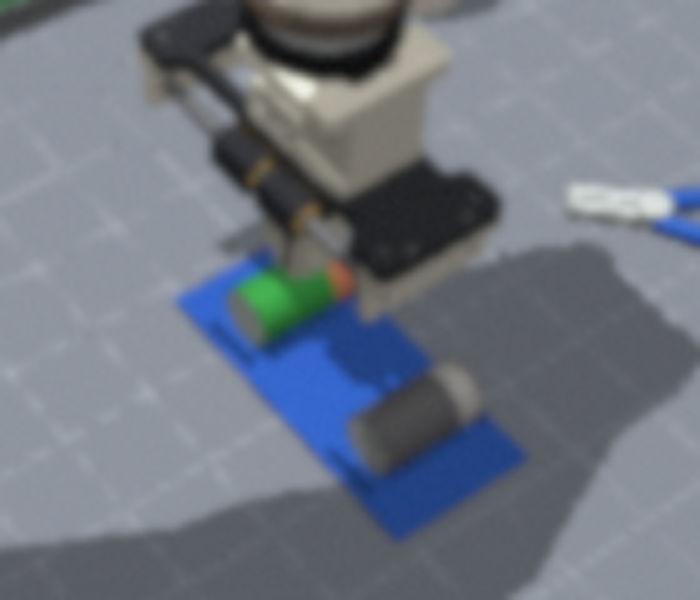

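Run:
```python
from h import *
s=bot.get_state();C=cam('wrist',s)
X=[[x,-.1324,z] for z in (.037,.0065) for x in (.5225,.532,.5415,.55)]
print(((proj(C,X)-[160,130])*[3.75,3]).round(0).tolist())
```

```text
[[374.0, 255.0], [374.0, 296.0], [374.0, 336.0], [374.0, 370.0], [374.0, 208.0], [374.0, 244.0], [374.0, 279.0], [374.0, 309.0]]
```

The views say the closed fingers stand inside the cell's outline without gripping it. I'll open again and look.

>>> step_arm([
  [0.5,0,0,0,0,0,0],
  [0.5,0,0,0,0,0,0],
  [0.5,0,0,0,0,0,0],
  [0.5,0,0,0,0,0,0],
  [0.5,0,0,0,0,0,0],
  [0.5,0,0,0,0,0,0],
], newtons=20)

```text
time_s: 6.5
tool_pos: [0.532, -0.1324, 0.0065]
eef_rot: [[-1.0, -0.0, 0.003], [-0.0, 1.0, -0.001], [-0.003, -0.001, -1.0]]
ft_force: [0.1, 0.1, -0.0]
width: 0.393
```

```bash
python3 st.py
python3 - <<'E'
from h import *
b=get_image('wrist')[:,:,::-1]
cv2.imwrite("pics/g4.png",cv2.resize(b[130:330,160:360],(750,600)))
a=get_image('side')[:,:,::-1]
cv2.imwrite("pics/g5.png",cv2.resize(a[190:310,230:370],(700,600),interpolation=cv2.INTER_CUBIC))
E
```

```text
t 6.5 pos [ 532.  -132.4    6.5] pitch_x 0.17 roll_y -0.04 yaw 0.01 F [ 0.1  0.1 -0. ] M [ 0.03  0.05 -0.01] w 0.393 qd 0.1
```

View pics/g4.png

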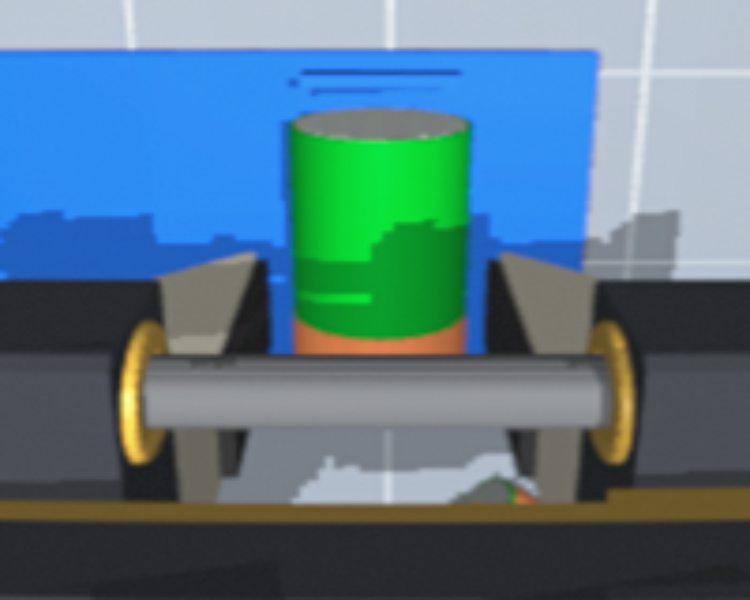

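View pics/g5.png

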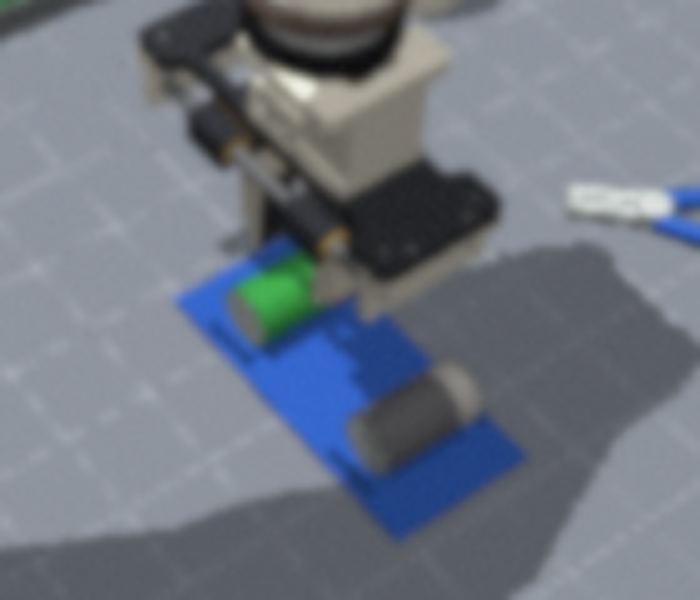

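Run:
```python
from h import *
S=cam('side');C=cam('wrist',bot.get_state())
for z in (.0065,.02,.037):
    X=[[x,y,z] for y in (-.1505,-.1144) for x in (.5225,.5415)]
    print(z,((proj(S,X)-[230,190])*5).round(0).tolist(),'wrist',((proj(C,X)-[160,130])*[3.75,3]).round(0).tolist())
a=cv2.imread('pics/g5.png')
```

```text
0.0065 [[303.0, 336.0], [332.0, 319.0], [260.0, 291.0], [288.0, 275.0]] wrist [[283.0, 208.0], [286.0, 278.0], [465.0, 208.0], [463.0, 278.0]]
0.02 [[305.0, 319.0], [334.0, 302.0], [261.0, 274.0], [290.0, 258.0]] wrist [[277.0, 227.0], [280.0, 301.0], [471.0, 227.0], [468.0, 301.0]]
0.037 [[307.0, 298.0], [336.0, 281.0], [262.0, 253.0], [292.0, 236.0]] wrist [[268.0, 255.0], [271.0, 335.0], [480.0, 255.0], [477.0, 335.0]]
```

Both cameras agree that the visible fingertips end at about z 37 mm, so they are some 30-35 mm above the reported TCP. The fingers therefore closed over the top of the cell without touching it. I'll open, go lower by feel in small steps and re-measure the tip height.

>>> step_arm([
  [0.75,0,0,0,0,0,0],
  [0.75,0,0,0,0,0,0],
  [0.75,0,0,0,0,0,0],
  [0.75,0,0,0,0,0,0],
  [0.75,0,0,-3,0,0,0],
  [0.75,0,0,-3,0,0,0],
  [0.75,0,0,-3,0,0,0],
  [0.75,0,0,0,0,0,0],
], newtons=20)

```text
time_s: 7.27
tool_pos: [0.5321, -0.1324, -0.0032]
eef_rot: [[-1.0, -0.0, 0.003], [-0.0, 1.0, -0.001], [-0.003, -0.001, -1.0]]
ft_force: [-0.2, -0.7, 0.6]
width: 0.751
```

```bash
python3 st.py
python3 - <<'E'
from h import *
b=get_image('wrist')[:,:,::-1];a=get_image('side')[:,:,::-1]
cv2.imwrite("pics/g6.png",np.hstack([cv2.resize(b[150:250,160:360],(400,400)),cv2.resize(a[210:280,250:320],(400,400),interpolation=cv2.INTER_CUBIC)]))
E
```

```text
t 7.27 pos [ 532.1 -132.4   -3.2] pitch_x 0.19 roll_y -0.05 yaw 0.01 F [-0.2 -0.7  0.6] M [0.01 0.01 0.03] w 0.751 qd 0.2
```

View pics/g6.png

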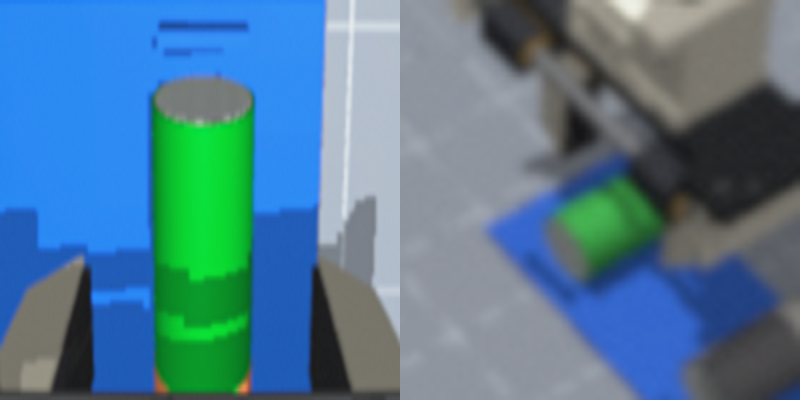

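Run:
```python
from h import *
S=cam('side')
for z in (.02,.025,.03,.035,.04):
    print(z,proj(S,[[.5225,-.167,z],[.5225,-.175,z],[.5415,-.167,z]]).round(1).tolist())
C=camera_info('wrist')
# tip corner by gap at known widths
K,D,_,_=cam('wrist',bot.get_state());T=np.array(C['T_tool_cam'])
for w,(l,r,v) in {0.0691:(201,317.5,214)}.items():
    p=cv2.undistortPoints(np.array([[l,v],[r,v]],float).reshape(-1,1,2),K,D).reshape(-1,2)
    for Z in (w/(p[1,0]-p[0,0]),.17,.175,.18):
        print((T@np.array([p[0,0]*Z,p[0,1]*Z,Z,1]))[:3].round(4))
```

```text
0.02 [[295.1, 258.1], [297.1, 260.2], [301.0, 254.6]]
0.025 [[295.2, 256.8], [297.2, 258.9], [301.1, 253.4]]
0.03 [[295.4, 255.6], [297.4, 257.7], [301.3, 252.1]]
0.035 [[295.5, 254.3], [297.5, 256.4], [301.4, 250.8]]
0.04 [[295.6, 253.0], [297.7, 255.1], [301.6, 249.6]]
[ 0.0147 -0.0348 -0.042 ]
[ 0.0115 -0.0367 -0.0341]
[ 0.0096 -0.0378 -0.0294]
[ 0.0078 -0.0389 -0.0248]
```

>>> step_arm([
  [0.75,0,0,-3,0,0,0],
  [0.75,0,0,-3,0,0,0],
  [0.75,0,0,-3,0,0,0],
  [0.75,0,0,-2,0,0,0],
  [0.75,0,0,0,0,0,0],
])

```text
time_s: 7.78
tool_pos: [0.5326, -0.1325, -0.0149]
eef_rot: [[-1.0, -0.0, 0.004], [-0.0, 1.0, -0.001], [-0.004, -0.001, -1.0]]
ft_force: [-1.4, 0.1, 0.7]
width: 0.75
```

```bash
python3 st.py
python3 - <<'E'
from h import *
b=get_image('wrist')[:,:,::-1];a=get_image('side')[:,:,::-1]
cv2.imwrite("pics/g7.png",np.hstack([cv2.resize(b[150:250,160:360],(400,400)),cv2.resize(a[210:280,250:320],(400,400),interpolation=cv2.INTER_CUBIC)]))
E
```

```text
t 7.78 pos [ 532.6 -132.5  -14.9] pitch_x 0.24 roll_y -0.06 yaw 0.01 F [-1.4  0.1  0.7] M [0.05 0.05 0.01] w 0.75 qd 0.1
```

View pics/g7.png

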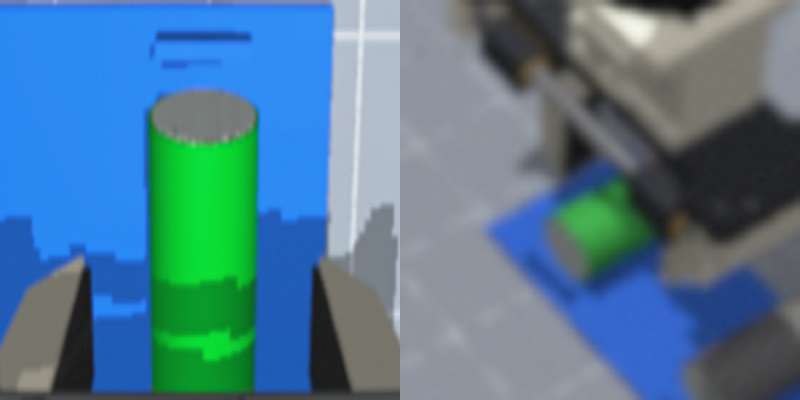

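>>> step_arm([
  [0.75,0,0,-2,0,0,0],
  [0.75,0,0,-2,0,0,0],
  [0.75,0,0,-2,0,0,0],
  [0.75,0,0,0,0,0,0],
])

```text
time_s: 8.22
tool_pos: [0.5332, -0.1326, -0.0207]
eef_rot: [[-1.0, -0.0, 0.005], [-0.0, 1.0, -0.001], [-0.005, -0.001, -1.0]]
ft_force: [0.1, 0.5, -0.3]
width: 0.751
```

```bash
python3 st.py
python3 - <<'E'
from h import *
a=get_image('side')[:,:,::-1]
cv2.imwrite("pics/g8.png",cv2.resize(a[200:280,240:320],(600,600),interpolation=cv2.INTER_CUBIC))
E
```

```text
t 8.22 pos [ 533.2 -132.6  -20.7] pitch_x 0.3 roll_y -0.07 yaw 0.01 F [ 0.1  0.5 -0.3] M [ 0.06  0.02 -0.05] w 0.751 qd 0.1
```

View pics/g8.png

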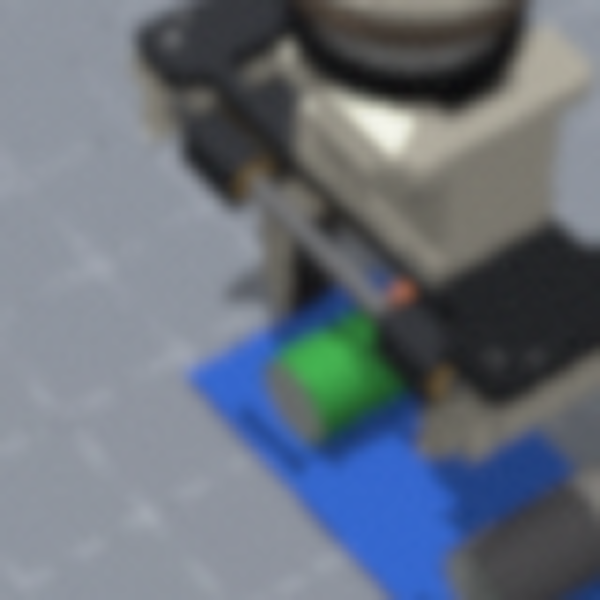

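Run:
```python
from h import *
S=cam('side')
for z in (.0,.005,.01,.015,.02):
    print(z,((proj(S,[[.5237,-.167,z],[.5237,-.175,z],[.5237,-.0981,z],[.5427,-.0981,z],[.5237,-.09,z]])-[240,200])*7.5).round(0).tolist())
```

```text
0.0 [[412.0, 471.0], [427.0, 486.0], [287.0, 342.0], [330.0, 318.0], [273.0, 328.0]]
0.005 [[413.0, 462.0], [428.0, 477.0], [288.0, 333.0], [331.0, 309.0], [274.0, 318.0]]
0.01 [[414.0, 453.0], [429.0, 468.0], [289.0, 324.0], [332.0, 300.0], [274.0, 309.0]]
0.015 [[415.0, 443.0], [430.0, 459.0], [289.0, 314.0], [333.0, 290.0], [275.0, 300.0]]
0.02 [[416.0, 434.0], [431.0, 450.0], [290.0, 305.0], [333.0, 281.0], [276.0, 290.0]]
```

>>> step_arm([
  [0.75,0,0,-2,0,-0.3,0],
  [0.75,0,0,-2,0,0,0],
  [0.75,0,0,-2,0,0,0],
  [0.75,0,0,0,0,0,0],
])

```text
time_s: 8.6
tool_pos: [0.5334, -0.1327, -0.027]
eef_rot: [[-1.0, -0.0, 0.012], [-0.0, 1.0, -0.001], [-0.012, -0.001, -1.0]]
ft_force: [0.4, -0.2, 0.3]
width: 0.752
```

```bash
python3 st.py
```

```text
t 8.6 pos [ 533.4 -132.7  -27. ] pitch_x 0.66 roll_y -0.08 yaw 0.01 F [ 0.4 -0.2  0.3] M [0.05 0.   0.04] w 0.752 qd 0.1
```

>>> step_arm([
  [0.45,-1.5,0.5,0,0,0.7,0],
  [0.45,0,0,0,0,0,0],
  [0.45,0,0,0,0,0,0],
  [0.25,0,0,0,0,0,0],
  [0.25,0,0,0,0,0,0],
  [0.25,0,0,0,0,0,0],
  [0.25,0,0,0,0,0,0],
], newtons=15)

```text
time_s: 9.18
tool_pos: [0.5319, -0.132, -0.0271]
eef_rot: [[-1.0, -0.0, -0.002], [-0.0, 1.0, -0.001], [0.002, -0.001, -1.0]]
ft_force: [0.3, -0.3, 0.0]
width: 0.353
```

```bash
python3 st.py
```

```text
t 9.18 pos [ 531.9 -132.   -27.1] pitch_x -0.11 roll_y -0.08 yaw 0.02 F [ 0.3 -0.3  0. ] M [ 0.06 -0.02  0.06] w 0.353 qd 0.1
```

>>> step_arm([
  [0.25,0,0,0,0,0,0],
  [0.25,0,0,0,0,0,0],
  [0.25,0,0,0,0,0,0],
], newtons=40)

```text
time_s: 9.43
tool_pos: [0.532, -0.132, -0.0271]
eef_rot: [[-1.0, -0.0, -0.002], [-0.0, 1.0, -0.001], [0.002, -0.001, -1.0]]
ft_force: [0.5, 1.2, 0.1]
width: 0.35
```

```bash
python3 st.py
```

```text
t 9.43 pos [ 532.  -132.   -27.1] pitch_x -0.1 roll_y -0.08 yaw 0.02 F [0.5 1.2 0.1] M [ 0.06  0.01 -0.01] w 0.35 qd 0.1
```

The fingers have stopped at 0.35 (about 32-33 mm), so the cell is held. Lifting.

>>> step_arm([
  [0.25,0,0,3,0,0,0],
  [0.25,0,0,6,0,0,0],
  [0.25,0,0,10,0,0,0],
  [0.25,0,0,15,0,0,0],
  [0.25,0,0,15,0,0,0],
  [0.25,0,0,15,0,0,0],
  [0.25,0,0,12,0,0,0],
  [0.25,0,0,6,0,0,0],
  [0.25,0,0,0,0,0,0],
], newtons=50)

```text
time_s: 10.18
tool_pos: [0.53, -0.1317, 0.0625]
eef_rot: [[-1.0, -0.001, -0.004], [-0.001, 1.0, -0.001], [0.004, -0.001, -1.0]]
ft_force: [0.6, -1.2, -1.4]
width: 0.346
```

```bash
python3 st.py
python3 - <<'E'
from h import *
s=bot.get_state();b=get_image('wrist')[:,:,::-1];a=get_image('side')[:,:,::-1]
np.savez('w4.npz',tool_pos=s['tool_pos'],eef_rot=s['eef_rot']);cv2.imwrite('pics/w4r.png',b)
cv2.imwrite("pics/g9.png",np.hstack([cv2.resize(b[130:330,160:360],(400,400)),cv2.resize(a[190:290,240:340],(400,400),interpolation=cv2.INTER_CUBIC)]))
E
```

```text
t 10.18 pos [ 530.  -131.7   62.5] pitch_x -0.21 roll_y -0.07 yaw 0.03 F [ 0.6 -1.2 -1.4] M [ 0.01 -0.03 -0.01] w 0.346 qd 1.0
```

View pics/g9.png

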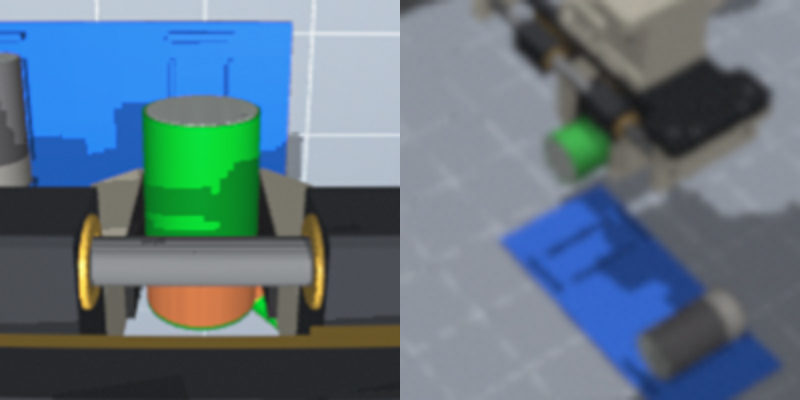

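Held level. In the tool frame the cell centre is about x +6, z -47.6 mm from the reported TCP. Next I'll work out the slip-in path.

```bash
cat > path.py <<'E'
import numpy as np
def geo(ub,hb,s):
    c,n=np.array([np.cos(s),np.sin(s)]),np.array([-np.sin(s),np.cos(s)])
    B=np.array([ub,hb])
    H=np.array([0,41.]);
    hood=min(33-0 , 0) if False else ((H-B)@n-33)   # clearance of hood edge above top line
    rear=41-(hb+33*np.cos(s)) if (B+33*n)[0]<0 else 99
    comp=max((h-hb)*np.tan(s)-ub for h in (8.5,24.5))
    W=np.array([55.5,20.])
    # wall = region u>=55.5,h<=20 ; clearance for can front corner & button corners
    def clr(P):
        return max(55.5-P[0],P[1]-20)
    can=clr(B+59.5*c); bot=clr(B+61.5*c+(16.5-4.75)*n)
    # wall corner under button edge / underside segments
    d=W-B;a,b=d@c,d@n
    inside = (0<a<59.5 and b>0) or (59.5<=a<61.5 and 11.75<b<21.25)
    return hood,rear,comp,can,bot,inside
def center(ub,hb,s):
    return np.array([ub,hb])+29.75*np.array([np.cos(s),np.sin(s)])+16.5*np.array([-np.sin(s),np.cos(s)])
E
python3 - <<'E'
from path import *
for sd in range(25,-1,-2):
    s=np.radians(sd);best=None
    for ub in np.arange(-9,12,.1):
        for hb in np.arange(.3,8,.1):
            hood,rear,comp,can,bot,ins=geo(ub,hb,s)
            if ins or comp<0: continue
            m=min(hood,rear,can,bot,(11.3-comp)/1.0,hb)
            if best is None or m>best[0]: best=(m,ub,hb,hood,rear,comp,can,bot)
    print(sd,np.round(best,2),center(best[1],best[2],s).round(1))
E
```

```text
25 [4.230e+00 9.400e+00 4.300e+00 4.230e+00 6.790e+00 2.000e-02 9.450e+00
 2.094e+01] [29.4 31.8]
23 [ 4.2   8.6   4.2   4.23  6.42  0.02  7.45 19.05] [29.5 31. ]
21 [ 4.12  7.7   4.2   4.12  5.99  0.09  5.52 17.21] [29.6 30.3]
19 [ 3.77  6.7   4.4   3.79  5.4   0.22  3.77 15.53] [29.5 29.7]
17 [ 2.74  5.8   5.4   2.74  4.04  0.04  2.8  14.62] [29.4 29.9]
15 [ 1.85 -3.9   3.8   1.92  5.32  9.45  1.93 11.07] [20.6 27.4]
13 [ 2.02 -4.5   3.9   2.14  4.95  9.26  2.02  9.18] [20.8 26.7]
11 [ 2.19 -5.1   3.9   2.45  4.71  9.1   2.19  7.17] [21.  25.8]
9 [ 2.38 -5.7   4.2   2.46  4.21  8.92  2.43  5.43] [21.1 25.2]
7 [ 2.62 -6.2   4.3   2.67  3.95  8.68  2.64  3.46] [21.3 24.3]
5 [ 2.38 -7.2   4.8   2.43  3.33  8.92  3.43  2.46] [21.  23.8]
3 [ 2.48 -7.8   5.    2.54  3.05  8.82  3.88  2.5 ] [21. 23.]
1 [ 2.56 -8.4   5.2   2.65  2.81  8.74  4.41  2.61] [21.1 22.2]
```

>>> step_arm([
  [0.25,3,15,20,0,0,-1],
  [0.25,6,33,15,0,0,-1],
  [0.25,6,38,5,0,0,-0.75],
  [0.25,6,38,0,0,0,0],
  [0.25,6,38,0,0,0,0],
  [0.25,6,38,0,0,0,0],
  [0.25,6,38,0,0,0,0],
  [0.25,6,35,0,0,0,0],
  [0.25,6,25,0,0,0,0],
  [0.25,3,12,0,0,0,0],
], newtons=55)

```text
time_s: 11.12
tool_pos: [0.5736, 0.1836, 0.0932]
eef_rot: [[-0.998, 0.066, -0.022], [0.066, 0.998, -0.003], [0.022, -0.005, -1.0]]
ft_force: [1.5, 0.3, -1.2]
width: 0.349
```

```bash
python3 st.py
```

```text
t 11.12 pos [573.6 183.6  93.2] pitch_x -1.29 roll_y -0.18 yaw -3.78 F [ 1.5  0.3 -1.2] M [ 0.13 -0.05 -0.03] w 0.349 qd 13.6
```

>>> step_arm([
  [0.25,5,8,0,-0.2,-5,1],
  [0.25,4,4,0,-0.3,-6,0],
  [0.25,2,0,0,-0.3,-6,0],
  [0.25,0,0,0,-0.2,-5,0],
  [0.25,0,0,0,0,-2,0],
  [0.25,0,0,0,0,0,0],
  [0.25,0,0,0,0,0,0],
], newtons=55)

```text
time_s: 11.7
tool_pos: [0.5803, 0.1967, 0.0851]
eef_rot: [[-0.92, 0.042, 0.389], [0.038, 0.999, -0.017], [-0.39, -0.001, -0.921]]
ft_force: [0.8, -0.6, -1.5]
width: 0.348
```

```bash
cat > cell.py <<'E'
from h import *
import sys
from path import geo
H=np.array([.5028,.2033]);yaw=np.radians(-2.75)
s=bot.get_state();R=s['eef_rot'];p=s['tool_pos']
off=np.array([.006,0,-.0476])
c=p+R@off; e=np.array([np.cos(yaw),np.sin(yaw)]);n=np.array([-e[1],e[0]])
ax=-R[:,0]; 
u=(c[:2]-H)@e*1e3; v=(c[:2]-H)@n*1e3; h=c[2]*1e3-14
sl=np.arcsin(ax[2]); B=np.array([u,h])-29.75*np.array([np.cos(sl),np.sin(sl)])-16.5*np.array([-np.sin(sl),np.cos(sl)])
F=s['ft_force'];print('t',round(s['time_s'],2),'center u,v,h',round(u,2),round(v,2),round(h,2),'slant',np.degrees(sl).round(2),'yaw',np.degrees(np.arctan2(ax[1],ax[0])).round(2),'roll',np.degrees(np.arcsin(R[2,1])).round(2),'B',B.round(2))
print('F uvz',(F[:2]@e).round(2),(F[:2]@n).round(2),F[2].round(2),'w',round(s['width'],3),'qd',np.abs(s['qd']).max().round(1),'tcp',(p*1e3).round(1))
g=geo(B[0],B[1],sl);print('hood %.2f rear %.2f comp %.2f can %.2f but %.2f'%g[:5],g[5])
E
python3 cell.py
```

```text
t 11.7 center u,v,h 53.63 -2.96 112.63 slant 22.92 yaw -2.38 roll -0.03 B [32.66 85.85]
F uvz 0.82 -0.57 -1.5 w 0.348 qd 1.7 tcp [580.3 196.7  85.1]
hood -61.58 rear 99.00 comp -58.60 can 89.02 but 100.62 False
```

>>> step_arm([
  [0.25,2,2,-8,0,0,-0.4],
  [0.25,1,1,-10,0,0,0],
  [0.25,0,0,-10,0,0,0],
  [0.25,0,0,-8,0,0,0],
  [0.25,0,0,-5,0,0,0],
  [0.25,0,0,0,0,0,0],
  [0.25,0,0,0,0,0,0],
])

```text
time_s: 12.28
tool_pos: [0.5873, 0.1944, 0.0397]
eef_rot: [[-0.921, 0.057, 0.385], [0.051, 0.998, -0.026], [-0.386, -0.004, -0.922]]
ft_force: [-0.6, -0.2, -0.6]
width: 0.345
```

```bash
python3 cell.py
python3 - <<'E'
from h import *
s=bot.get_state();b=get_image('wrist')[:,:,::-1];a=get_image('side')[:,:,::-1]; t=get_image('top')[:,:,::-1]
np.savez('w5.npz',tool_pos=s['tool_pos'],eef_rot=s['eef_rot']);cv2.imwrite('pics/w5r.png',b)
cv2.imwrite("pics/i1.png",np.hstack([cv2.resize(a[120:220,165:285],(480,400),interpolation=cv2.INTER_CUBIC),cv2.resize(t[145:235,160:232],(320,400),interpolation=cv2.INTER_CUBIC)]))
cv2.imwrite("pics/i2.png",cv2.resize(b[0:260,120:400],(800,600),interpolation=cv2.INTER_CUBIC))
E
```

```text
t 12.28 center u,v,h 60.95 -4.45 67.32 slant 22.72 yaw -3.18 roll -0.25 B [39.88 40.61]
F uvz -0.55 -0.19 -0.63 w 0.345 qd 1.3 tcp [587.3 194.4  39.7]
hood -17.24 rear 99.00 comp -46.63 can 43.59 but 55.20 False
```

View pics/i1.png

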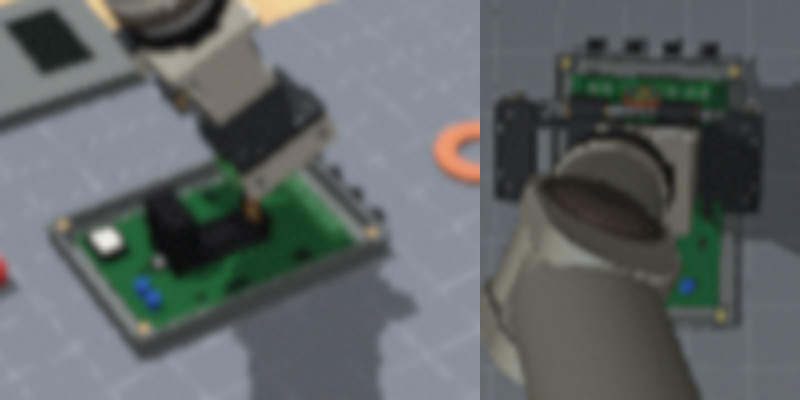

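View pics/i2.png

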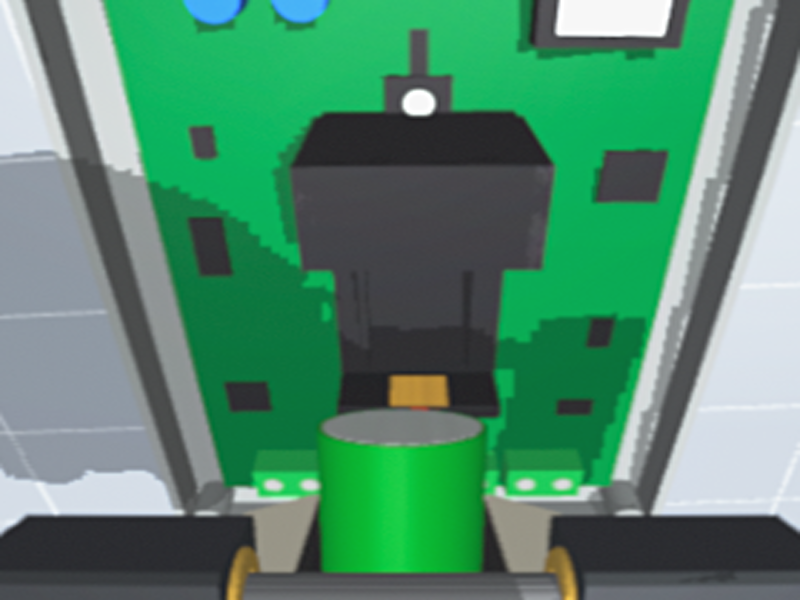

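Run:
```python
from h import *
s=np.load('w5.npz');C=cam('wrist',s)
f=lambda x,y:[120+x*.35,y*260/600]
def sh(n,q,z):
    w=onz(C,[f(*a) for a in q],z);print(n,(w*1e3).round(1).tolist())
sh('hood front L,R',[(302,270),(543,270)],.058)
sh('hood back L,R',[(294,165),(552,165)],.058)
sh('wall inner top L,R',[(338,406),(499,406)],.034)
sh('trough floor/wall',[(341,374),(497,374)],.014)
# cell flat end: pixel width & centre
H=np.array([.5028,.2033]);R=s['eef_rot'];p=s['tool_pos'];c=p+R@np.array([.006,0,-.0476]);ax=-R[:,0]
fl=c-ax*.02975
up=np.cross(ax,[0,1,0]);up/=np.linalg.norm(up);up*=np.sign(up[2]);lat=np.cross(up,ax)
P=[fl,fl+up*.0165,fl-up*.0165,fl+lat*.0165,fl-lat*.0165]
q=proj(C,P);print(((q-[120,0])/[.35,.43333]).round(0).tolist())
```

```text
hood front L,R [[502.4, 181.9, 58.0], [504.7, 225.0, 58.0]]
hood back L,R [[479.8, 183.6, 58.0], [482.0, 225.3, 58.0]]
wall inner top L,R [[557.9, 180.8, 34.0], [560.0, 220.5, 34.0]]
trough floor/wall [[559.5, 180.0, 14.0], [561.8, 221.8, 14.0]]
[[399.0, 419.0], [397.0, 440.0], [402.0, 403.0], [485.0, 420.0], [314.0, 419.0]]
```

Run:
```python
from h import *
s=np.load('w5.npz');C=cam('wrist',s);a=cv2.imread('pics/w5r.png').astype(int)
sat=a.max(2)-a.min(2)
for v in (187,195,205,215,225,235):
    print(v,[(u,tuple(a[v,u])) for u in list(range(228,237,1))][::2],[(u,tuple(a[v,u])) for u in range(286,295,2)])
R=s['eef_rot'];p=s['tool_pos'];c=p+R@np.array([.006,0,-.0476]);ax=-R[:,0]
up=np.cross(ax,[0,1,0]);up/=np.linalg.norm(up);up*=np.sign(up[2]);lat=np.cross(up,ax)
o=-C[2].T@C[3]
for t in (-.02975,-.02,-.01,0):
    q=c+ax*t;d=q-o;dd=d-ax*(d@ax);D=np.linalg.norm(dd)
    # tangent silhouettes
    al=np.arcsin(.0165/D);w=dd/D;pr=np.cross(ax,w)
    T=[q+.0165*(-w*np.sin(al)+k*pr*np.cos(al)) for k in (1,-1)]
    print(t,proj(C,T).round(1).tolist())
```

```text
187 [(228, (np.int64(60), np.int64(115), np.int64(10))), (230, (np.int64(54), np.int64(117), np.int64(8))), (232, (np.int64(47), np.int64(117), np.int64(36))), (234, (np.int64(109), np.int64(125), np.int64(104))), (236, (np.int64(130), np.int64(131), np.int64(126)))] [(286, (np.int64(117), np.int64(124), np.int64(112))), (288, (np.int64(57), np.int64(109), np.int64(50))), (290, (np.int64(57), np.int64(135), np.int64(7))), (292, (np.int64(84), np.int64(172), np.int64(10))), (294, (np.int64(73), np.int64(149), np.int64(10)))]
195 [(228, (np.int64(67), np.int64(135), np.int64(27))), (230, (np.int64(62), np.int64(132), np.int64(25))), (232, (np.int64(44), np.int64(139), np.int64(10))), (234, (np.int64(45), np.int64(152), np.int64(10))), (236, (np.int64(44), np.int64(160), np.int64(10)))] [(286, (np.int64(42), np.int64(143), np.int64(10))), (288, (np.int64(40), np.int64(130), np.int64(10))), (290, (np.int64(59), np.int64(141), np.int64(13))), (292, (np.int64(70), np.int64(142), np.int64(28))), (294, (np.int64(60), np.int64(115), np.int64(9)))]
205 [(228, (np.int64(90), np.int64(201), np.i
[... 1516 characters left out ...]
t64(151), np.int64(154)))]
235 [(228, (np.int64(39), np.int64(38), np.int64(38))), (230, (np.int64(40), np.int64(37), np.int64(39))), (232, (np.int64(40), np.int64(92), np.int64(29))), (234, (np.int64(43), np.int64(147), np.int64(9))), (236, (np.int64(46), np.int64(156), np.int64(10)))] [(286, (np.int64(40), np.int64(136), np.int64(10))), (288, (np.int64(38), np.int64(106), np.int64(21))), (290, (np.int64(38), np.int64(36), np.int64(38))), (292, (np.int64(40), np.int64(38), np.int64(39))), (294, (np.int64(74), np.int64(79), np.int64(80)))]
-0.02975 [[289.9, 182.7], [229.6, 182.7]]
-0.02 [[289.3, 199.6], [230.2, 199.7]]
-0.01 [[288.8, 216.4], [230.7, 216.4]]
0 [[288.3, 232.5], [231.3, 232.5]]
```

```bash
sed -i 's/H=np.array(\[.5028,.2033\])/H=np.array([.5032,.2034])/; s/off=np.array(\[.006,0,-.0476\])/off=np.array([.0048,0.0003,-.0476])/' cell.py; python3 cell.py
```

```text
t 12.43 center u,v,h 61.79 -3.77 68.66 slant 22.78 yaw -3.18 roll -0.19 B [40.75 41.93]
F uvz -0.13 0.56 -0.5 w 0.348 qd 0.5 tcp [587.5 194.9  40.6]
hood -18.08 rear 99.00 comp -48.07 can 44.97 but 56.58 False
```

>>> step_arm([
  [0.25,-2,2,-6,0.2,-0.4,0.4],
  [0.25,-2,2,-6,0,0,0],
  [0.25,-1,0,-6,0,0,0],
  [0.25,0,0,0,0,0,0],
])

```text
time_s: 12.77
tool_pos: [0.5841, 0.2002, 0.0243]
eef_rot: [[-0.917, 0.05, 0.397], [0.047, 0.999, -0.017], [-0.397, 0.004, -0.918]]
ft_force: [-0.2, -0.6, -2.0]
width: 0.346
```

```bash
python3 cell.py
```

```text
t 12.77 center u,v,h 57.65 0.89 52.06 slant 23.39 yaw -2.96 roll 0.2 B [36.9  25.11]
F uvz -0.16 -0.61 -1.99 w 0.346 qd 1.0 tcp [584.1 200.2  24.3]
hood -3.77 rear 99.00 comp -37.16 can 28.73 but 40.31 False
```

>>> step_arm([
  [0.25,-1.5,-0.6,-3.5,-0.2,0,0.2],
  [0.25,-1.5,-0.2,-3.5,0,0,0],
  [0.25,0,0,-1.8,0,0,0],
  [0.25,0,0,0,0,0,0],
])

```text
time_s: 13.1
tool_pos: [0.581, 0.1999, 0.015]
eef_rot: [[-0.917, 0.045, 0.397], [0.041, 0.999, -0.018], [-0.398, -0.0, -0.918]]
ft_force: [-0.3, 0.3, -1.2]
width: 0.351
```

```bash
python3 cell.py
```

```text
t 13.1 center u,v,h 54.59 0.54 42.72 slant 23.42 yaw -2.59 roll -0.02 B [33.85 15.76]
F uvz -0.29 0.3 -1.25 w 0.351 qd 0.2 tcp [581.  199.9  15. ]
hood 3.62 rear 99.00 comp -30.06 can 19.41 but 30.99 False
```

>>> step_arm([
  [0.25,-3.7,0,-1.6,0,0,0],
  [0.25,-3.7,0,-1.6,0,0,0],
  [0.25,-3.7,0.1,-1.6,0,0,0],
  [0.25,-3.7,0.1,-1.6,0,0,0],
  [0.25,-2.8,0.1,-1.2,0,0,0],
  [0.25,0,0,0,0,0,0],
])

```text
time_s: 13.6
tool_pos: [0.5625, 0.2003, 0.0071]
eef_rot: [[-0.916, 0.046, 0.398], [0.043, 0.999, -0.018], [-0.398, 0.001, -0.917]]
ft_force: [0.1, 0.3, -1.3]
width: 0.344
```

```bash
python3 cell.py;python3 - <<'E'
from h import *
s=bot.get_state();b=get_image('wrist')[:,:,::-1];np.savez('w6.npz',tool_pos=s['tool_pos'],eef_rot=s['eef_rot']);cv2.imwrite('pics/w6r.png',b)
cv2.imwrite("pics/i3.png",cv2.resize(b[60:260,160:360],(600,600),interpolation=cv2.INTER_CUBIC))
E
```

```text
t 13.6 center u,v,h 35.99 -0.01 34.9 slant 23.46 yaw -2.66 roll 0.04 B [15.26  7.92]
F uvz 0.09 0.3 -1.34 w 0.344 qd 0.5 tcp [562.5 200.3   7.1]
hood 3.43 rear 99.00 comp -8.07 can 11.61 but 23.18 False
```

View pics/i3.png

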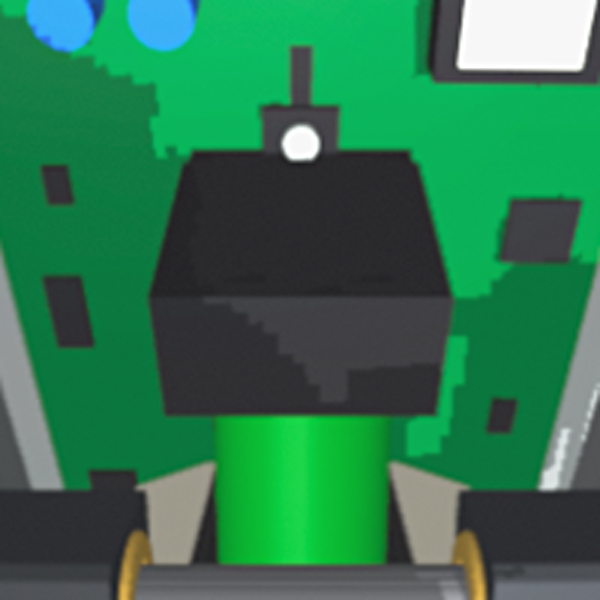

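The cell's flat end is under the hood and centred: cell edges at 217 and 388, hood edges at 165 and 437, so mids of 302 and 301. Next I'll advance along the axis to touch the spring.

>>> step_arm([
  [0.25,-2.3,0.1,-1,0,0,0],
  [0.25,-2.3,0.1,-1,0,0,0],
  [0.25,-2.3,0.1,-1,0,0,0],
  [0.25,0,0,0,0,0,0],
])

```text
time_s: 13.98
tool_pos: [0.5569, 0.2009, 0.0051]
eef_rot: [[-0.916, 0.047, 0.4], [0.044, 0.999, -0.017], [-0.4, 0.002, -0.917]]
ft_force: [0.6, -0.8, -0.8]
width: 0.351
```

```bash
python3 cell.py
```

```text
t 13.98 center u,v,h 30.36 0.27 32.86 slant 23.57 yaw -2.74 roll 0.12 B [9.69 5.84]
F uvz 0.62 -0.74 -0.81 w 0.351 qd 1.7 tcp [556.9 200.9   5.1]
hood 3.10 rear 4.92 comp -1.55 can 9.63 but 21.20 False
```

>>> step_arm([
  [0.25,-1.4,0.1,-0.6,0,0,0],
  [0.25,-1.4,0.1,-0.6,0,0,0],
  [0.25,0,0,0,0,0,0],
])

```text
time_s: 14.23
tool_pos: [0.5557, 0.2012, 0.0049]
eef_rot: [[-0.915, 0.048, 0.401], [0.045, 0.999, -0.016], [-0.402, 0.003, -0.916]]
ft_force: [-0.5, 0.2, -1.6]
width: 0.346
```

```bash
python3 cell.py
```

```text
t 14.23 center u,v,h 28.98 0.48 32.54 slant 23.69 yaw -2.81 roll 0.17 B [8.37 5.48]
F uvz -0.49 0.21 -1.64 w 0.346 qd 1.0 tcp [555.7 201.2   4.9]
hood 2.89 rear 5.30 comp -0.02 can 9.39 but 20.95 False
```

>>> step_arm([
  [0.25,-1.4,-0.3,-0.6,-0.1,0.3,0.1],
  [0.25,-1.4,0,-0.6,0,0,0],
  [0.25,-1.4,0,-0.6,0,0,0],
  [0.25,0,0,0,0,0,0],
])

```text
time_s: 14.57
tool_pos: [0.5542, 0.2012, 0.0047]
eef_rot: [[-0.915, 0.047, 0.4], [0.044, 0.999, -0.017], [-0.4, 0.002, -0.916]]
ft_force: [2.5, -0.8, -0.8]
width: 0.346
```

```bash
python3 cell.py
```

```text
t 14.57 center u,v,h 27.63 0.41 32.44 slant 23.6 yaw -2.76 roll 0.14 B [6.98 5.41]
F uvz 2.52 -0.72 -0.77 w 0.346 qd 0.8 tcp [554.2 201.2   4.7]
hood 2.41 rear 5.35 comp 1.36 can 9.23 but 20.79 False
```

>>> step_arm([
  [0.25,-3,-0.2,-1.2,0,0,0],
  [0.25,-3,0,-1.2,0,0,0],
])

```text
time_s: 14.73
tool_pos: [0.5513, 0.2014, 0.0042]
eef_rot: [[-0.914, 0.048, 0.404], [0.046, 0.999, -0.016], [-0.404, 0.004, -0.915]]
ft_force: [4.4, -1.0, 3.7]
width: 0.348
```

```bash
python3 cell.py
```

```text
t 14.73 center u,v,h 24.47 0.43 31.76 slant 23.84 yaw -2.88 roll 0.24 B [3.93 4.65]
F uvz 4.48 -0.74 3.66 w 0.348 qd 21.2 tcp [551.3 201.4   4.2]
hood 1.84 rear 6.17 comp 4.84 can 8.70 but 20.25 False
```

>>> step_arm([
  [0.25,0,0,0,0,0,0],
  [0.25,0,0,0,0,0,0],
])

```text
time_s: 14.9
tool_pos: [0.5531, 0.2012, 0.0053]
eef_rot: [[-0.912, 0.049, 0.406], [0.047, 0.999, -0.016], [-0.407, 0.005, -0.914]]
ft_force: [4.5, -0.6, -1.1]
width: 0.35
```

```bash
python3 cell.py
```

```text
t 14.9 center u,v,h 26.2 0.33 32.87 slant 23.99 yaw -2.94 roll 0.27 B [5.73 5.7 ]
F uvz 4.48 -0.39 -1.06 w 0.35 qd 0.5 tcp [553.1 201.2   5.3]
hood 1.58 rear 5.15 comp 2.64 can 9.89 but 21.44 False
```

>>> step_arm([
  [0.25,-4,-0.3,-2,-0.2,0.8,0.1],
  [0.25,-4,0,-2,0,0.3,0],
  [0.25,-3.5,0,-1.5,0,0.2,0],
])

```text
time_s: 15.15
tool_pos: [0.5475, 0.2015, 0.0033]
eef_rot: [[-0.918, 0.049, 0.392], [0.046, 0.999, -0.017], [-0.393, 0.002, -0.92]]
ft_force: [8.0, -2.1, 5.3]
width: 0.345
```

```bash
python3 cell.py
```

```text
t 15.15 center u,v,h 21.23 0.46 31.23 slant 23.13 yaw -2.88 roll 0.12 B [0.35 4.37]
F uvz 8.07 -1.75 5.27 w 0.345 qd 1.8 tcp [547.5 201.5   3.3]
hood 0.82 rear 6.28 comp 8.24 can 7.74 but 19.34 False
```

>>> step_arm([
  [0.25,-2.5,-0.4,-2,-0.1,0.6,0.1],
  [0.25,-2.5,0,-2,0,0.5,0],
])

```text
time_s: 15.32
tool_pos: [0.5481, 0.2015, 0.0029]
eef_rot: [[-0.923, 0.049, 0.382], [0.046, 0.999, -0.017], [-0.382, 0.001, -0.924]]
ft_force: [6.6, -1.1, 4.2]
width: 0.347
```

```bash
python3 cell.py
```

```text
t 15.32 center u,v,h 22.29 0.51 31.02 slant 22.47 yaw -2.86 roll 0.09 B [1.1 4.4]
F uvz 6.67 -0.82 4.24 w 0.347 qd 12.8 tcp [548.1 201.5   2.9]
hood 1.24 rear 6.10 comp 7.21 can 7.14 but 18.76 False
```

>>> step_arm([
  [0.25,-5,-0.5,-2.5,-0.1,0.6,0.1],
  [0.25,-4.5,0,-2.5,0,0.6,0],
])

```text
time_s: 15.48
tool_pos: [0.5456, 0.2016, 0.0021]
eef_rot: [[-0.927, 0.05, 0.371], [0.047, 0.999, -0.017], [-0.371, 0.002, -0.929]]
ft_force: [8.5, -2.4, 5.9]
width: 0.349
```

```bash
python3 cell.py
```

```text
t 15.48 center u,v,h 20.32 0.49 30.48 slant 21.79 yaw -2.91 roll 0.11 B [-1.18  4.12]
F uvz 8.64 -1.98 5.88 w 0.349 qd 12.2 tcp [545.6 201.6   2.1]
hood 0.81 rear 6.24 comp 9.33 can 6.20 but 17.86 False
```

>>> step_arm([
  [0.25,-5,-0.8,-3.2,0,1.8,0.1],
  [0.25,-5,-0.4,-3.2,0,2,0],
])

```text
time_s: 15.65
tool_pos: [0.5419, 0.2019, -0.0002]
eef_rot: [[-0.947, 0.047, 0.317], [0.045, 0.999, -0.014], [-0.317, 0.001, -0.948]]
ft_force: [9.9, -2.7, 0.8]
width: 0.346
```

```bash
python3 cell.py
```

```text
t 15.65 center u,v,h 19.13 0.59 29.4 slant 18.47 yaw -2.73 roll 0.08 B [-3.86  4.32]
F uvz 10.06 -2.25 0.8 w 0.346 qd 60.5 tcp [ 5.419e+02  2.019e+02 -2.000e-01]
hood 0.56 rear 5.38 comp 10.60 can 3.18 but 14.96 False
```

>>> step_arm([
  [0.25,-3,-1,-4,0,2,0],
  [0.25,-3.5,-0.7,-4,0,2,0],
])

```text
time_s: 15.82
tool_pos: [0.5428, 0.2019, -0.0037]
eef_rot: [[-0.965, 0.047, 0.258], [0.047, 0.999, -0.009], [-0.258, 0.004, -0.966]]
ft_force: [7.8, -2.6, 4.5]
width: 0.346
```

```bash
python3 cell.py
```

```text
t 15.82 center u,v,h 22.75 0.56 27.07 slant 14.93 yaw -2.76 roll 0.21 B [-1.75  3.46]
F uvz 7.95 -2.19 4.45 w 0.346 qd 47.9 tcp [542.8 201.9  -3.7]
hood 2.83 rear 5.66 comp 7.36 can -0.24 but 10.66 False
```

>>> step_arm([
  [0.25,-5,-0.5,-1,0,0.2,0],
  [0.25,-4.5,-0.5,-1,0,0.2,0],
])

```text
time_s: 15.98
tool_pos: [0.5415, 0.2019, -0.0025]
eef_rot: [[-0.965, 0.052, 0.259], [0.052, 0.999, -0.003], [-0.258, 0.01, -0.966]]
ft_force: [8.9, 1.2, -2.7]
width: 0.344
```

```bash
python3 cell.py
```

```text
t 15.98 center u,v,h 21.38 0.22 28.26 slant 14.97 yaw -3.11 roll 0.6 B [-3.1   4.64]
F uvz 8.79 1.63 -2.75 w 0.344 qd 2.1 tcp [541.5 201.9  -2.5]
hood 1.33 rear 4.48 comp 8.41 can 1.12 but 11.88 False
```

>>> step_arm([
  [0.25,-5,0,-2.5,-0.4,1,0.2],
  [0.25,-5,0,-2.5,-0.1,1.2,0],
])

```text
time_s: 16.15
tool_pos: [0.5383, 0.2021, -0.0044]
eef_rot: [[-0.972, 0.05, 0.23], [0.049, 0.999, -0.007], [-0.23, 0.004, -0.973]]
ft_force: [10.3, -2.2, 1.4]
width: 0.351
```

```bash
python3 cell.py
```

```text
t 16.15 center u,v,h 19.51 0.56 26.81 slant 13.31 yaw -2.91 roll 0.23 B [-5.64  3.91]
F uvz 10.34 -1.66 1.42 w 0.351 qd 19.4 tcp [538.3 202.1  -4.4]
hood 1.80 rear 4.98 comp 10.52 can 3.24 but 9.50 False
```

>>> step_arm([
  [0.25,-4.3,-0.5,-3,0,2,0],
  [0.25,-4.5,-0.3,-3,0,2,0],
])

```text
time_s: 16.32
tool_pos: [0.5369, 0.2022, -0.0069]
eef_rot: [[-0.984, 0.05, 0.171], [0.05, 0.999, -0.004], [-0.171, 0.005, -0.985]]
ft_force: [10.1, -2.1, 1.0]
width: 0.347
```

```bash
python3 cell.py
```

```text
t 16.32 center u,v,h 20.86 0.5 25.16 slant 9.86 yaw -2.89 roll 0.28 B [-5.62  3.81]
F uvz 10.19 -1.6 0.97 w 0.347 qd 32.8 tcp [536.9 202.2  -6.9]
hood 2.68 rear 4.68 comp 9.22 can 2.50 but 5.92 False
```

>>> step_arm([
  [0.25,-4.5,-0.5,-3.2,0,2,0],
  [0.25,-4.5,-0.3,-3.2,0,2,0],
])

```text
time_s: 16.48
tool_pos: [0.5361, 0.2023, -0.0099]
eef_rot: [[-0.992, 0.051, 0.112], [0.051, 0.999, 0.001], [-0.112, 0.007, -0.994]]
ft_force: [7.8, -2.8, 3.7]
width: 0.344
```

```bash
python3 cell.py
```

```text
t 16.48 center u,v,h 22.83 0.45 22.88 slant 6.41 yaw -2.96 roll 0.4 B [-4.89  3.17]
F uvz 7.95 -2.44 3.67 w 0.344 qd 27.0 tcp [536.1 202.3  -9.9]
hood 4.05 rear 5.04 comp 7.29 can 1.27 but 1.71 False
```

>>> step_arm([
  [0.25,-5.5,-0.5,-2.5,-0.2,1,0],
  [0.25,-5.5,-0.3,-2.8,0,1.3,0],
])

```text
time_s: 16.65
tool_pos: [0.5345, 0.2024, -0.0117]
eef_rot: [[-0.995, 0.054, 0.083], [0.054, 0.999, 0.003], [-0.083, 0.008, -0.997]]
ft_force: [7.6, -1.3, 5.3]
width: 0.345
```

```bash
python3 cell.py
```

```text
t 16.65 center u,v,h 22.62 0.48 21.31 slant 4.75 yaw -3.13 roll 0.45 B [-5.67  2.4 ]
F uvz 7.62 -0.93 5.25 w 0.345 qd 14.2 tcp [534.5 202.4 -11.7]
hood 4.99 rear 5.71 comp 7.50 can 1.87 but 0.85 False
```

>>> step_arm([
  [0.25,-6.5,-0.5,-1,-0.2,0.3,0.1],
  [0.25,-6,-0.5,-1,-0.1,0.3,0.1],
])

```text
time_s: 16.82
tool_pos: [0.532, 0.2024, -0.0109]
eef_rot: [[-0.995, 0.054, 0.086], [0.054, 0.999, 0.005], [-0.085, 0.009, -0.996]]
ft_force: [10.2, -0.9, -0.9]
width: 0.346
```

```bash
python3 cell.py
```

```text
t 16.82 center u,v,h 19.96 0.26 22.08 slant 4.89 yaw -3.13 roll 0.53 B [-8.27  3.1 ]
F uvz 10.28 -0.4 -0.87 w 0.346 qd 2.7 tcp [532.  202.4 -10.9]
hood 4.05 rear 5.02 comp 10.11 can 4.49 but 3.50 False
```

Pushed back with 3.5 mm of button clearance. Next, tip it level and lower it.

>>> step_arm([
  [0.25,-4.5,-0.4,-3,-0.3,1.8,0.1],
  [0.25,-4.8,-0.3,-3,-0.2,1.8,0.1],
])

```text
time_s: 16.98
tool_pos: [0.531, 0.2024, -0.0137]
eef_rot: [[-0.998, 0.051, 0.036], [0.051, 0.999, 0.0], [-0.036, 0.002, -0.999]]
ft_force: [9.1, -2.4, 3.9]
width: 0.348
```

```bash
python3 cell.py
```

```text
t 16.98 center u,v,h 21.26 0.55 19.68 slant 2.08 yaw -2.9 roll 0.12 B [-7.87  2.11]
F uvz 9.17 -1.91 3.89 w 0.348 qd 21.0 tcp [531.  202.4 -13.7]
hood 5.58 rear 5.91 comp 8.68 can 3.91 but 2.34 False
```

>>> step_arm([
  [0.25,-4.5,-0.6,-2.8,0,1,0.1],
  [0.25,-4.5,-0.4,-2.8,0,1,0],
])

```text
time_s: 17.15
tool_pos: [0.5319, 0.2027, -0.0159]
eef_rot: [[-0.999, 0.05, 0.015], [0.05, 0.999, 0.006], [-0.015, 0.006, -1.0]]
ft_force: [7.5, -0.6, 3.2]
width: 0.345
```

```bash
python3 cell.py
```

```text
t 17.15 center u,v,h 23.18 0.65 17.58 slant 0.84 yaw -2.89 roll 0.37 B [-6.33  0.64]
F uvz 7.52 -0.26 3.19 w 0.345 qd 7.8 tcp [531.9 202.7 -15.9]
hood 7.26 rear 7.36 comp 6.68 can 2.34 but 0.51 False
```

>>> step_arm([
  [0.25,-3,-1,-1.8,-0.2,0.8,0.1],
  [0.25,-2.5,-0.5,-1.8,0,0.3,0],
])

```text
time_s: 17.32
tool_pos: [0.5322, 0.2026, -0.0173]
eef_rot: [[-0.999, 0.05, 0.003], [0.05, 0.999, 0.007], [-0.003, 0.007, -1.0]]
ft_force: [0.2, -2.2, 14.5]
width: 0.346
```

```bash
python3 cell.py
```

```text
t 17.32 center u,v,h 24.01 0.62 16.31 slant 0.18 yaw -2.87 roll 0.39 B [-5.68 -0.28]
F uvz 0.34 -2.17 14.53 w 0.346 qd 1.6 tcp [532.2 202.6 -17.3]
hood 8.26 rear 8.28 comp 5.76 can 1.68 but -0.28 True
```

The cell is home: on the floor, level within 0.2°, with the button taking the spring load. I'll ease the downward pressure, then let go.

>>> step_arm([
  [0.25,0,0,0.4,0,0,0],
  [0.25,0,0,0,0,0,0],
], newtons=20)

```text
time_s: 17.48
tool_pos: [0.5322, 0.2027, -0.0172]
eef_rot: [[-0.999, 0.05, 0.003], [0.05, 0.999, 0.008], [-0.003, 0.008, -1.0]]
ft_force: [2.0, -1.9, 2.5]
width: 0.353
```

```bash
python3 cell.py
```

```text
t 17.48 center u,v,h 24.04 0.6 16.36 slant 0.15 yaw -2.87 roll 0.45 B [-5.67 -0.22]
F uvz 2.04 -1.78 2.48 w 0.353 qd 0.4 tcp [532.2 202.7 -17.2]
hood 8.20 rear 8.22 comp 5.74 can 1.67 but -0.30 True
```

>>> step_arm([
  [0.4,0,0,0,0,0,0],
  [0.45,0,0,0,0,0,0],
  [0.6,0,0,0,0,0,0],
  [0.6,0,0,0,0,0,0],
  [0.6,0,0,0,0,0,0],
], newtons=10)

```text
time_s: 17.9
tool_pos: [0.5274, 0.2032, -0.019]
eef_rot: [[-0.999, 0.047, -0.003], [0.047, 0.999, 0.007], [0.004, 0.007, -1.0]]
ft_force: [0.2, -0.9, -0.2]
width: 0.587
```

```bash
python3 cell.py
```

```text
t 17.9 center u,v,h 19.57 0.89 14.67 slant -0.22 yaw -2.72 roll 0.4 B [-10.24  -1.72]
F uvz 0.24 -0.9 -0.19 w 0.587 qd 0.3 tcp [527.4 203.2 -19. ]
hood 9.76 rear 9.72 comp 10.20 can 6.24 but 4.20 False
```

>>> step_arm([
  [0.65,0,0,4,0,0,0],
  [0.65,0,0,8,0,0,0],
  [0.65,0,0,12,0,0,0],
  [0.65,0,0,20,0,0,0],
  [0.65,0,0,30,0,0,0],
  [0.65,10,0,30,0,0,0],
  [0.65,20,0,30,0,0,0],
  [0.65,25,0,20,0,0,0],
  [0.65,25,0,0,0,0,0],
  [0.65,0,0,0,0,0,0],
])

```text
time_s: 18.73
tool_pos: [0.605, 0.2035, 0.1521]
eef_rot: [[-0.999, 0.042, -0.004], [0.042, 0.999, 0.007], [0.004, 0.007, -1.0]]
ft_force: [0.6, -1.1, -1.2]
width: 0.648
```

```bash
python3 cell.py
python3 - <<'E'
from h import *
s=bot.get_state();b=get_image('wrist')[:,:,::-1];a=get_image('side')[:,:,::-1]
np.savez('w7.npz',tool_pos=s['tool_pos'],eef_rot=s['eef_rot']);cv2.imwrite('pics/w7r.png',b)
cv2.imwrite("pics/j1.png",cv2.resize(b[0:220,150:400],(800,600),interpolation=cv2.INTER_CUBIC))
cv2.imwrite("pics/j2.png",cv2.resize(a[100:320,140:360],(600,600),interpolation=cv2.INTER_CUBIC))
E
```

```text
t 18.73 center u,v,h 97.11 4.98 185.69 slant -0.24 yaw -2.39 roll 0.39 B [ 67.29 169.31]
F uvz 0.65 -1.07 -1.16 w 0.648 qd 5.6 tcp [605.  203.5 152.1]
hood -161.59 rear 99.00 comp -66.63 can 149.07 but 160.81 False
```

View pics/j1.png

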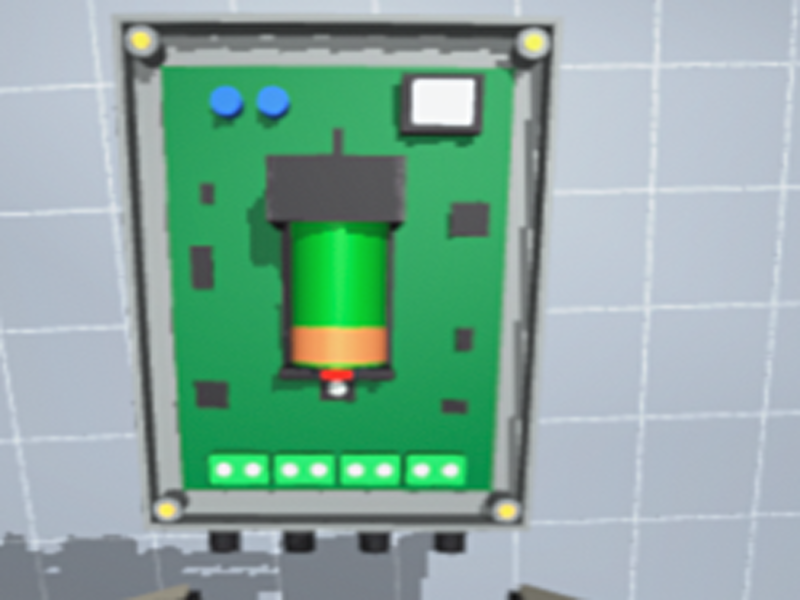

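View pics/j2.png

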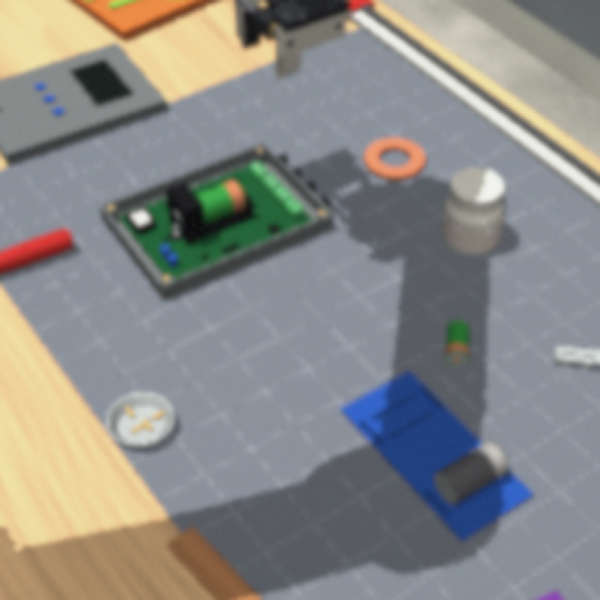

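Run:
```python
from h import *
s=np.load('w7.npz');C=cam('wrist',s);a=cv2.imread('pics/w7r.png');hsv=cv2.cvtColor(a,cv2.COLOR_BGR2HSV)
H=np.array([.5032,.2034]);yaw=np.radians(-2.75);e=np.array([np.cos(yaw),np.sin(yaw)]);n=np.array([-e[1],e[0]])
m=cv2.inRange(hsv,(50,150,60),(75,255,255))|cv2.inRange(hsv,(4,90,120),(18,255,255))
o=-C[2].T@C[3]
for v in (88,95,103,112,118,124,130):
    x=[u for u in range(238,275) if m[v,u]];
    # restrict to connected run about 256
    l=r=256
    while m[v,l-1]:l-=1
    while m[v,r+1]:r+=1
    w=onz(C,[[l-.5,v],[r+.5,v]],.0445);q=(w[:,:2]-H)@np.c_[e,n]*1e3
    print(v,l,r,'u %.1f  mid v %.2f width %.1f'%(q[:,0].mean(),q[:,1].mean(),q[1,1]-q[0,1]))
```

```text
88 241 270 u 6.0  mid v 0.40 width 31.3
95 241 270 u 13.0  mid v 0.42 width 31.5
103 241 270 u 21.2  mid v 0.43 width 31.7
112 241 269 u 30.4  mid v -0.08 width 30.9
118 241 270 u 36.7  mid v 0.46 width 32.1
124 241 270 u 43.0  mid v 0.47 width 32.3
130 241 270 u 49.4  mid v 0.48 width 32.5
```

Run:
```python
from h import *
print(bot.job_done()); print(bot.get_state()['time_s'])
```

```text
the job is handed in; nothing more can be done
None
the job is handed in; nothing more can be done
```

The green D cell is fitted in the logger's holder and let go, and the job was handed in at about 19 s of the 72 s allowed. I took it from the rack, slanted it about 23°, slipped it under the hood and pushed the spring back. The highest wrist reading along the cell was about 10.3 N, so by that reading the spring was never driven solid. I then tipped the button end down behind the plus wall and released it.

**Last checks:**
- Just before release, by my estimate, the cell was level within 0.2° and on the trough floor, with about 5.7 mm of spring compression and the button on the plus contact.
- After release, the wrist picture shows it lying parallel in the trough, within about 0.5 mm of the middle line.
- The side picture shows the spent cell still in its rack place and the jar and foil roll standing as before. I compared these only by eye, and not every bystander was in that view.
- The final spring and plus-wall forces could not be measured directly.

**What disagreed or went wrong:**
- **Fingertips:** they sat about 30–35 mm above the reported TCP. My first grasp closed above the cell without touching it, and I re-measured and grasped lower.
- **Holder position:** it stands about 4.8 mm off its drawn place, towards +x.
- **Floor contact:** pressing home, the wrist force briefly reached about 14.5 N downwards through the cell, under the 40 N limit. I eased it off before opening the fingers.

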